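Pack a two-layer kiwi sample crate

TASK

Pack the blue crate in two layers: first put the two firm fruit (green stickers) in the pockets of the crate's floor, one in each, lying along the crate with stickers up; then set the pulp layer tray down over them, square and level on the crate's corner posts; and last put the two ripe fruit (red stickers) in the layer tray's pockets the same way, so that nothing presses on them. Set everything down gently rather than letting it drop, and leave the secateurs, marker and stamp where they are.

Things in the scene. Friction and masses are not known exactly. Their poses are not given: they have to be found in the camera images.
- crate: Blue crate, fixed to the table. Origin: centre of underside; x lengthwise, z up. Inside 184 (x) x 114 (y), walls 4; ends and corners to z 72, then flared rim to z 82 (210 x 140 over all); long sides cut down to z 27 for |x| < 68. Pulp floor, top z 13, two oval pockets 54 x 36 (long along x) at x +48 and -48, y 0: fruit underside rests at z 9. Corner posts, tops z 60, carry the layer tray. All mm.
- layer_tray: Loose pale pulp tray 176 (x) x 106 (y) mm, 0.14 kg; fits in the crate with 4 mm to spare each side, either way round, its underside then at crate z 60. Origin: centre of underside; x lengthwise. Top face z 10 with two oval pockets 54 x 36 (long along x) at x +48 and -48, y 0: fruit underside rests at z 6. Upright grip in the middle, 12 thick (x), 50 long (y), top z 41: pinch it along x. All mm.
- firm_a: Kiwi fruit 53 x 74 x 44 mm (about 90 g) on its side, round sticker on top (white border, green middle, 22 mm). The two green-sticker fruit are interchangeable. Origin: centre of its underside; y along its length, x across the waist, z up through the sticker. Widest at half its height.
- firm_b: Kiwi fruit 49 x 72 x 44 mm (about 85 g) on its side, round sticker on top (white border, green middle, 22 mm). The two green-sticker fruit are interchangeable. Origin: centre of its underside; y along its length, x across the waist, z up through the sticker. Widest at half its height.
- ripe_a: Kiwi fruit 51 x 72 x 44 mm (about 90 g) on its side, round sticker on top (white border, red middle, 22 mm). The two red-sticker fruit are interchangeable. Origin: centre of its underside; y along its length, x across the waist, z up through the sticker. Widest at half its height.
- ripe_b: Kiwi fruit 50 x 67 x 46 mm (about 80 g) on its side, round sticker on top (white border, red middle, 22 mm). The two red-sticker fruit are interchangeable. Origin: centre of its underside; y along its length, x across the waist, z up through the sticker. Widest at half its height.
- blue_marker: Blue and white felt marker, 128 mm long, 18 mm high; bystander, not to be moved.
- secateurs: Secateurs with red and white handles lying flat, 176 mm long, 58 wide, 19 high; bystander, not to be moved.
- stamp: Wooden hand stamp standing on its face, 30 x 56 mm, 71 high; bystander, not to be moved.

How it is judged:
By the outcome, as a careful person would: the job done as asked, in the order asked, and still so for the second after the job is handed in, with the robot touching nothing.
It also fails if it takes over 134 s, if anything falls off the work surface, if the arm or the gripper's body presses on something with over 40 N, if the wrist force passes 120 N, or if a joint passes its speed limit or range.

ROBOT

A 6-joint arm with a two-finger parallel gripper is mounted at the origin on a cart in front of the work surface, level with it; the furniture and walls round the work are solid. World frame = base frame: x ahead of the robot, y to its left, z up, the work surface at z = 0. Lengths are in m, angles in rad, forces in N, time in s.
With the tool pointing down it reaches from about 0.375 to 0.975 m from the base axis. Payload 3.8 kg.
Tool frame: the origin (TCP) lies midway between the tips of the shut fingers; the grasp point (between the pads) lies 19 mm behind it; z points along the fingers, y is the line along which they close (so a half turn about z gives the same grasp; the last joint's range is limited). The gripper opens to 85 mm and grips with 20 to 120 N. Pads are 22 mm wide; open, the fingers measure 114 mm over their backs; the gripper's body (76 mm by 85 mm) begins 54 mm behind the grasp point. The pads swing forward as they close: fully open they stand 13 mm farther back than shut.
Start: joints at [-1.358, 0.264, 1.604, -0, 1.274, -0.037], TCP at [0.167, -0.654, 0.231] pointing down, gripper open.
Joint ranges: [-2.63, 2.63], [-0.94, 2.18], [0.31, 2.57], [-1.31, 4.45], [0, 2.66], [-2.55, 2.55]. Speed limits (rad/s): [2.57, 2.57, 3.14, 3.14, 3.14, 3.14].

INTERFACE

Orientations are given as a rotation vector (axis times angle).
In Python, from workcell import status, read_camera, workorder, masks_of gives the robot as it stands.
- The arm moves only by the tool drive_tool, never from a script. Its argument "rows" is a list of rows, each a list of 7 numbers: the turn, a rotation vector about the tool's x, y, z in degrees, then the shift along the tool's x, y, z in m, then the opening, from 0 (shut) to 1 (fully open). In form: [[ax, ay, az, tx, ty, tz, claw], ...]. A call has 1 to 8 rows; each row shifts and turns the commanded pose from where the row before left it, along the tool's axes as they then stand; what a row does not reach is not made up. A row lasts 1/12 s, in which the tool goes at most 41.7 mm and 7.16 degrees, less where a joint would pass 70% of its speed; a pose out of reach is approached as far as the arm can. A call is refused whole if a number of a shift passes 0.0417 or a number of a turn 7.16, either way. A call with a gripper value outside its range is refused whole. The fingers move at their own pace and stop on an object; "force" is the grip in N (left out, the last holds). Time passes only in rows, so rows that do not move let the fingers close. It gives the time, the measured TCP pose, the force, the opening and the grip force at its end, in the units of the state.
- status.read_state(): the state, without advancing time (a new reading comes with each control period).
- read_camera(name): name is "scene" or "side" or "wrist"; returns a dict with "color" (420x560x3 uint8, red, green, blue), "intrinsics" (3x3 intrinsics, pixels), "world_from_camera" (4x4, takes a point from camera to world coordinates); the wrist camera has in their place "mount" (4x4, takes a point from camera to tool coordinates, whose origin is the TCP and whose axes are the flange's). Camera axes: x right, y up, looking along -z (the intrinsics and any distortion apply to the point x, -y, -z); pixel columns grow to the right and rows downward; lengths in m; the calibration is good to about 2 mm. A picture is of the moment at which its call begins: read the wrist's pose just before it. There is no depth.
- workorder.finish_job(): hands the job in; it is judged then, once.
Trained networks look in a picture, given as the dict that the camera call returned (one of the last four; its "shot" number tells which), for a name from the list of things; names that differ only in an ending like _2 or _b are one class to them, and where a whole thing is asked for, a point or a joint stands for the part that bears it (a point fixed in the world has none). Each returns a list of dicts, best first, with "score" (0 to 1); they miss things now and then, are a little off and sometimes report something else, mostly with a low value. They report only what shows in the picture. A call takes as long as a camera call.
- masks_of(picture, name): "mask" (420x560 bool, what is visible of it) and "bbox" ([left, top, right, bottom] in pixels, round what is visible of it).
The state is a dict: "time": time; "q": joint angles; "joint_vel": joint speeds; "joint_torque": joint torques, N m; "tool_pos": TCP position; "tcp_rot": TCP orientation; "wrist_force": force on the tool from outside, world axes, zero at the start; "torque": the same for the moment, N m; "width": opening from 0.0 (shut) to 1.0 (fully open); "grip_force": force on a finger pad.
Only numpy, scipy, OpenCV 4.12 (cv2) and the standard library are available. Lean on these libraries where they do the work, as an engineer would, in place of code of your own. Each camera call takes 0.05 s, during which the arm holds its last target. There are 200 camera calls.

## Working session

There is one attempt and no reset: what is moved stays moved. The work goes in short steps, Python scripts to look and compute and a tool call to move; the robot and the scene stay as the last step left them, time stands still between calls to the robot, and variables do not carry over. Pictures are saved under pics/ and viewed, at most 14 in all, crops included, and the job is handed in when it is done.

Besides the shell and the picture viewer there is one more tool, called after "Emit:" as name(argument=value, ...), one argument or row to a line, values as JSON. drive_tool: Moves the arm, as the interface text tells. Its arguments: {"type":"object","properties":{"rows":{"type":"array"},"force":{"type":"number"}},"required":["rows"]}

```bash
ls; mkdir -p pics; python3 - <<'E'
from workcell import status, read_camera, workorder, masks_of
import cv2, numpy as np
print(status.read_state())
for n in ["scene","side","wrist"]:
    p=read_camera(n); cv2.imwrite(f"pics/{n}0.png",p["color"][:,:,::-1])
    print(n,p["intrinsics"].round(1).tolist(), {k:(v if not hasattr(v,'shape') else v.round(4).tolist()) for k,v in p.items() if k not in("color","intrinsics")})
    for t in ["crate","layer_tray","firm_a","ripe_a","blue_marker","secateurs","stamp"]:
        for m in masks_of(p,t): print(t,round(m["score"],2),m["bbox"])
a=[cv2.imread(f"pics/{n}0.png") for n in ["scene","side"]]
E
```

```text
pics
{'time': 0.0, 'q': array([-1.35787136e+00,  2.64769834e-01,  1.60535549e+00, -4.06758631e-05,
        1.27370133e+00, -3.69186377e-02]), 'joint_vel': array([-9.37285744e-05, -2.97600739e-05, -5.50355686e-04, -6.29906828e-05,
       -2.01295504e-03,  9.70098038e-04]), 'joint_torque': array([ 1.31790737e-03, -5.15103793e+01, -3.67315686e+01,  5.09155871e-04,
        1.28400960e-02,  6.58528933e-06]), 'tool_pos': array([ 0.16671547, -0.65334206,  0.22996078]), 'tcp_rot': array([-3.11490454e+00, -3.91175247e-01,  3.68994207e-04]), 'wrist_force': array([-0.18202824, -0.63650183,  0.5654778 ]), 'torque': array([-0.07142788, -0.04325831, -0.04465132]), 'grip_force': 0.0, 'width': 1.0022980187865655}
scene [[447.4, 0.0, 283.0], [0.0, 447.4, 212.9], [0.0, 0.0, 1.0]] {'world_from_camera': [[-0.641, 0.5473, -0.5381, -0.1525], [-0.7674, -0.467, 0.4393, 0.4779], [-0.0109, 0.6946, 0.7193, 0.9489], [0.0, 0.0, 0.0, 1.0]], 'shot': 1}
crate 0.89 [128.6, 233.2, 223.7, 325.5]
crate 0.27 [298.1, 172.7, 361.7, 216.6]
layer_tray 0.7 [298.6, 173.7, 363.4, 217.5]
firm_a 0.8 [263.3, 206.2, 280.9, 219.0]

[... 365 characters left out ...]
from_camera': [[0.9997, 0.0119, 0.0226, 0.5658], [0.0105, 0.6138, -0.7894, -0.9437], [-0.0233, 0.7894, 0.6135, 0.6989], [0.0, 0.0, 0.0, 1.0]], 'shot': 2}
crate 0.7 [242.1, 122.0, 309.2, 173.4]
layer_tray 0.88 [235.2, 253.2, 315.3, 289.7]
firm_a 0.86 [278.4, 171.5, 298.0, 191.4]
firm_a 0.56 [281.8, 201.0, 303.5, 222.8]
ripe_a 0.85 [232.7, 204.9, 251.5, 223.3]
ripe_a 0.82 [231.5, 173.8, 253.1, 188.8]
blue_marker 0.62 [216.5, 296.3, 224.6, 352.2]
stamp 0.63 [319.2, 314.3, 338.6, 351.4]
wrist [[315.7, 0.0, 283.6], [0.0, 315.7, 215.1], [0.0, 0.0, 1.0]] {'mount': [[0.0003, 0.9489, 0.3155, 0.0814], [1.0, -0.0005, 0.0006, -0.0002], [0.0007, 0.3155, -0.9489, -0.142], [0.0, 0.0, 0.0, 1.0]], 'shot': 3}
```

View pics/scene0.png

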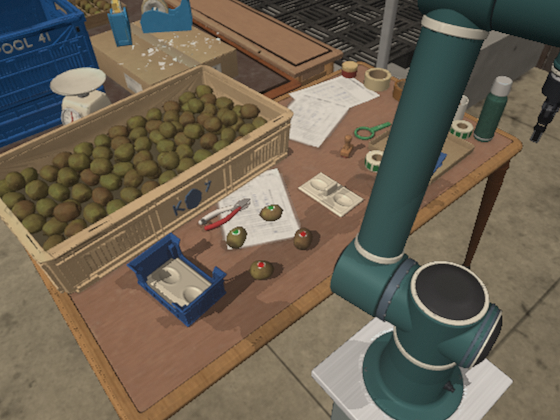

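View pics/side0.png

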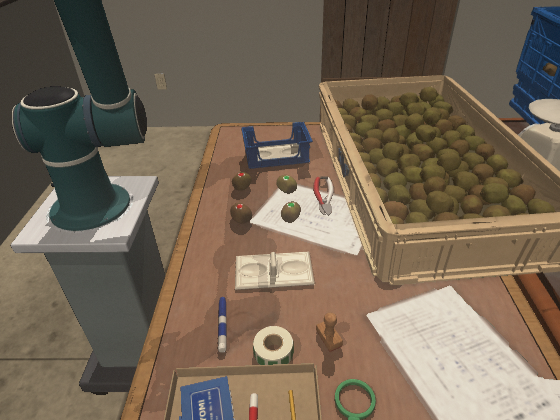

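The scene view shows the crate near (175,280), the tray near (331,194), and the fruit at (236,237), (271,213) green and (302,238), (261,269) red. The side view agrees, and the network boxes match both views. Next I triangulate coarsely.

```bash
cat > h.py <<'E'
from workcell import status, read_camera, workorder, masks_of
import cv2, numpy as np
from scipy.spatial.transform import Rotation as R
def shoot(n):
    s=status.read_state(); p=read_camera(n)
    if n=="wrist":
        T=np.eye(4); T[:3,:3]=R.from_rotvec(s["tcp_rot"]).as_matrix(); T[:3,3]=s["tool_pos"]
        p["W"]=T@p["mount"]
    else: p["W"]=p["world_from_camera"]
    return p
def ray(p,uv):
    K=p["intrinsics"]; d=np.array([(uv[0]-K[0,2])/K[0,0],-(uv[1]-K[1,2])/K[1,1],-1])
    return p["W"][:3,3],p["W"][:3,:3]@d
def proj(p,X):
    c=np.linalg.inv(p["W"])@np.c_[np.atleast_2d(X),np.ones(len(np.atleast_2d(X)))].T
    K=p["intrinsics"]; return np.c_[K[0,2]-K[0,0]*c[0]/c[2],K[1,2]+K[1,1]*c[1]/c[2]]
def onz(p,uv,z):
    o,d=ray(p,uv); return o+d*(z-o[2])/d[2]
def tri(l):  # [(p,uv),...] -> point, rms miss
    A=np.zeros((3,3));b=np.zeros(3);rs=[]
    for p,uv in l:
        o,d=ray(p,uv);d=d/np.linalg.norm(d);P=np.eye(3)-np.outer(d,d);A+=P;b+=P@o;rs.append((P,o))
    X=np.linalg.solve(A,b); return X,np.sqrt(np.mean([np.sum((P@(X-o))**2) for P,o in rs]))
def cen(m):
    y,x=np.nonzero(m["mask"]); return np.array([x.mean(),y.mean()])
def tool(): 
    s=status.read_state(); M=R.from_rotvec(s["tcp_rot"]).as_matrix()
    return s["tool_pos"],M
def go(x,y,z,yaw=None):
    """delta to world target in present tool axes; yaw: world angle (deg) of tool y, mod 180"""
    t,M=tool(); d=M.T@(np.array([x,y,z])-t); a=0
    if yaw is not None:
        now=np.degrees(np.arctan2(M[1,1],M[0,1])); a=-((yaw-now+90)%180-90)
    return d.round(4),round(a,2)
E
python3 - <<'E'
from h import *
a=shoot("scene");b=shoot("side")
for t in ["crate","layer_tray","firm_a","ripe_a","secateurs","blue_marker","stamp"]:
    A=masks_of(a,t);B=masks_of(b,t)
    if not A or not B: print(t,len(A),len(B))
    for m in A[:2]:
        print(t,"ground",onz(a,cen(m),.022).round(3))
        for n in B[:2]:
            X,e=tri([(a,cen(m)),(b,cen(n))]); print("  ",X.round(3),e.round(4)) if e<.02 else 0
E
```

```text
crate 0 1
layer_tray ground [ 0.509 -0.25   0.022]
   [ 0.523 -0.265  0.003] 0.0007
firm_a ground [ 0.565 -0.065  0.022]
   [ 0.564 -0.066  0.02 ] 0.0013
   [ 0.541 -0.033  0.076] 0.0154
firm_a ground [0.554 0.067 0.022]
   [0.554 0.066 0.02 ] 0.0011
ripe_a ground [ 0.432 -0.068  0.022]
   [ 0.432 -0.069  0.021] 0.0009
ripe_a ground [0.422 0.083 0.022]
   [0.421 0.082 0.022] 0.0011
secateurs ground [0.647 0.039 0.022]
   [0.661 0.029 0.003] 0.0021
blue_marker 0 2
stamp ground [ 0.64  -0.452  0.022]
   [ 0.638 -0.45   0.024] 0.0003
```

Emit:
drive_tool(
  rows=[
    [0, 0, 0, 0.027, -0.029, -0.006, 1],
    [0, 0, 0, 0.027, -0.029, -0.006, 1],
    [0, 0, 0, 0.027, -0.029, -0.006, 1],
    [0, 0, 0, 0.027, -0.029, -0.006, 1],
    [0, 0, 0, 0.027, -0.029, -0.006, 1],
    [0, 0, 0, 0.027, -0.029, -0.006, 1],
    [0, 0, 0, 0.027, -0.029, -0.006, 1],
    [0, 0, 0, 0.027, -0.029, -0.006, 1],
  ],
  force=25,
)

```text
time: 2.67
tool_pos: [0.3193, -0.3741, 0.2798]
tcp_rot: [3.117, 0.39, 0.001]
wrist_force: [0.9, -0.6, -1.0]
width: 0.999
grip_force: 0.0
```

Emit:
drive_tool(
  rows=[
    [0, 0, 0, 0.027, -0.029, -0.006, 1],
    [0, 0, 0, 0.027, -0.029, -0.006, 1],
    [0, 0, 0, 0.027, -0.029, -0.006, 1],
    [0, 0, 0, 0.027, -0.029, -0.006, 1],
    [0, 0, 0, 0.027, -0.029, -0.006, 1],
    [0, 0, 0, 0.027, -0.029, -0.006, 1],
    [0, 0, 0, 0.027, -0.029, -0.006, 1],
    [0, 0, 0, 0, 0, 0, 1],
  ],
)

```text
time: 3.33
tool_pos: [0.4549, -0.1268, 0.3231]
tcp_rot: [-3.114, -0.402, -0.008]
wrist_force: [0.5, -1.2, -0.1]
width: 1.003
grip_force: 0.0
```

```bash
cat > look.py <<'E'
from h import *
import sys,pickle
p=shoot("wrist"); t,M=tool(); v=status.read_state()["joint_vel"]
print(t.round(3),"tooly ang",np.degrees(np.arctan2(M[1,1],M[0,1])).round(1),"vel",abs(v).max().round(3))
cv2.imwrite(f"pics/{sys.argv[1]}.png",p["color"][:,:,::-1])
p["m"]={}
for n in ["crate","layer_tray","firm_a","ripe_a","secateurs"]:
    p["m"][n]=masks_of(p,n)
    for m in p["m"][n]:
        if m["score"]>.3: print(n,round(m["score"],2),m["bbox"],cen(m).round(1),onz(p,cen(m),.022)[:2].round(3))
pickle.dump(p,open(f"{sys.argv[1]}.pkl","wb"))
E
python3 look.py w1
```

```text
[ 0.453 -0.129  0.322] tooly ang -75.3 vel 0.072
crate 0.92 [0.0, 0.0, 65.5, 134.5] [28.7 68.5] [0.501 0.225]
crate 0.39 [214.3, 158.0, 262.5, 194.3] [239.6 175.7] [ 0.433 -0.067]
firm_a 0.71 [237.4, 50.4, 283.3, 104.2] [258.3  76.2] [ 0.567 -0.063]
ripe_a 0.85 [214.8, 159.8, 263.7, 194.6] [240.2 175.6] [ 0.434 -0.068]
ripe_a 0.7 [107.4, 135.8, 155.5, 180.3] [130.4 156.5] [0.421 0.086]
secateurs 0.76 [230.6, 0.3, 267.3, 12.2] [251.4   3. ] [ 0.644 -0.036]
```

Emit:
drive_tool(
  rows=[
    [0, 0, 0, 0.016, -0.0356, -0.003, 1],
    [0, 0, 0, 0.016, -0.0356, -0.003, 1],
    [0, 0, 0, 0.016, -0.0356, -0.003, 1],
    [0, 0, 0, 0.016, -0.0356, -0.003, 1],
    [0, 0, 0, 0.016, -0.0356, -0.003, 1],
    [0, 0, 0, 0.016, -0.0356, -0.003, 1],
    [0, 0, 0, 0.016, -0.0356, -0.003, 1],
    [0, 0, 0, 0, 0, 0, 1],
  ],
)

```text
time: 4.3
tool_pos: [0.4995, 0.1411, 0.3424]
tcp_rot: [-3.113, -0.395, -0.002]
wrist_force: [0.4, -0.3, 0.4]
width: 1.003
grip_force: 0.0
```

```bash
python3 look.py w2
```

```text
[0.499 0.138 0.342] tooly ang -75.5 vel 0.056
crate 0.71 [132.2, 36.7, 250.7, 218.1] [198.6 125.7] [0.528 0.274]
layer_tray 0.91 [483.6, 155.5, 560.0, 269.6] [528.3 215.5] [ 0.524 -0.24 ]
firm_a 0.79 [321.4, 125.6, 371.7, 163.7] [344.2 143.4] [0.556 0.068]
firm_a 0.63 [414.9, 136.8, 456.1, 179.3] [432.4 159.5] [ 0.567 -0.064]
ripe_a 0.88 [290.0, 209.6, 326.5, 243.9] [306.8 225.6] [0.422 0.085]
ripe_a 0.75 [377.5, 226.4, 420.1, 258.3] [401.  241.3] [ 0.434 -0.066]
secateurs 0.97 [329.9, 42.9, 453.1, 103.2] [390.2  73.7] [0.659 0.036]
```

View pics/w1.png

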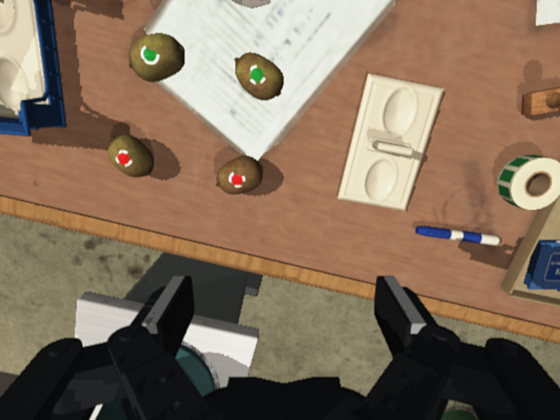

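View pics/w2.png

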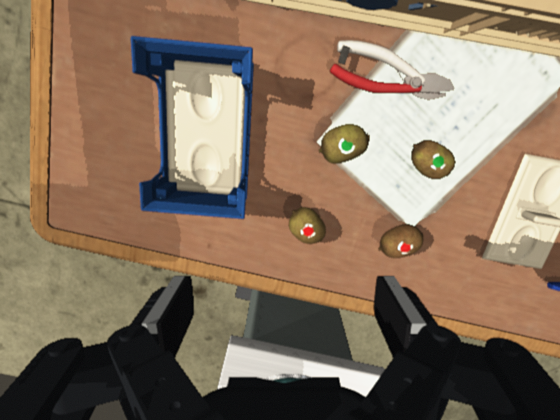

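w1 shows the tray with corners near (369,73), (444,88), (406,211) and (338,199), with fruit to its left. w2 shows the crate, pockets at (207,100) and (206,165), and all four fruit with stickers up. Next I fit poses by matching silhouettes across the views.

```bash
cat > fit.py <<'E'
from h import *
from scipy.optimize import least_squares
th=np.radians(np.arange(0,360,7.5)); D=np.c_[np.cos(th),np.sin(th)]
def sup(P): return (P@D.T).max(0)
def ell(a,b,c):
    u,v=np.meshgrid(np.linspace(0,2*np.pi,41),np.linspace(0,np.pi,21)); 
    return np.c_[(a/2*np.cos(u)*np.sin(v)).ravel(),(b/2*np.sin(u)*np.sin(v)).ravel(),(c/2*np.cos(v)+c/2).ravel()]/1e3
def box(l,w,z): return np.array([[sx*l/2,sy*w/2,z] for sx in(1,-1) for sy in(1,-1)])/1e3
CR=np.r_[box(210,140,82),box(192,122,0)]
TR=np.r_[box(176,106,0),box(176,106,10),box(12,50,41)]
def place(M,x):
    c,s=np.cos(x[3]),np.sin(x[3]); return M@np.array([[c,s,0],[-s,c,0],[0,0,1]])+x[:3]
def fit(M,obs,x0):
    """obs: [(pic,mask)]; x=[x,y,z,yaw]; returns x, rms px"""
    S=[]
    for p,m in obs:
        y,x=np.nonzero(cv2.morphologyEx(m.astype(np.uint8),cv2.MORPH_OPEN,np.ones((3,3)))); P=np.c_[x,y]
        S.append(sup(P)+.5*abs(D).max(1)*0+.4)
    f=lambda x:np.concatenate([sup(proj(p,place(M,x)))-s for (p,m),s in zip(obs,S)])
    best=None
    for dy in np.radians([0,45,90,135]):
        r=least_squares(f,[*x0[:3],x0[3]+dy],loss="soft_l1",x_scale=[.01,.01,.01,.2])
        if best is None or r.cost<best.cost: best=r
    return best.x,np.sqrt(np.mean(best.fun**2))
E
cat > f1.py <<'E'
from fit import *
import pickle
w1,w2=[pickle.load(open(f"w{i}.pkl","rb")) for i in(1,2)]
a=shoot("scene");b=shoot("side")
for p in(a,b): p["m"]={n:masks_of(p,n) for n in["crate","layer_tray","firm_a","ripe_a"]}
def near(p,n,X,zc):
    uv=proj(p,[X[0],X[1],zc])[0]
    c=[m for m in p["m"].get(n,[]) if np.hypot(*(cen(m)-uv))<14 and m["mask"].sum()>60
       and m["bbox"][0]>2 and m["bbox"][1]>2 and m["bbox"][2]<557]
    return [(p,c[0]["mask"])] if c else []
F={"firm":[(53,74,44),(49,72,44)],"ripe":[(51,72,44),(50,67,46)]}
for k,X in [("firm",(.555,.067)),("firm",(.566,-.064)),("ripe",(.422,.085)),("ripe",(.433,-.067))]:
    for dims in F[k]:
        for nm,ps in (("wrist",(w1,w2)),("all",(w1,w2,a,b))):
            obs=sum([near(p,k+"_a",X,.022) for p in ps],[])
            x,e=fit(ell(*dims),obs,[*X,0,0]); print(k,dims,nm,len(obs),x[:3].round(4),"yaw",(np.degrees(x[3])%180).round(1),"px",e.round(2))
    for nm,p in(("w1",w1),("w2",w2)):  # sticker
        uv=proj(p,[*X,.03])[0]; h=cv2.cvtColor(p["color"],cv2.COLOR_RGB2HSV).astype(int)
        r=((h[...,0]>40)&(h[...,0]<90) if k=="firm" else (h[...,0]<8)|(h[...,0]>172))&(h[...,1]>120)&(h[...,2]>90)
        y,xx=np.nonzero(r); q=np.hypot(xx-uv[0],y-uv[1])<22
        if q.any(): c=(xx[q].mean(),y[q].mean()); print("  sticker",nm,q.sum(),onz(p,c,.044)[:2].round(4))
for k,M,X in(("crate",CR,(.53,.27)),("layer_tray",TR,(.523,-.255))):
    for nm,ps in(("w",(w1,w2)),("ab",(a,b)),("all",(w1,w2,a,b))):
        obs=sum([near(p,k,X,.03) for p in ps],[])
        if obs: x,e=fit(M,obs,[*X,0,0]); print(k,nm,len(obs),x[:3].round(4),(np.degrees(x[3])%180).round(1),e.round(2))
E
python3 f1.py
```

```text
firm (53, 74, 44) wrist 1 [ 0.5553  0.0662 -0.0068] yaw 29.5 px 0.62
firm (53, 74, 44) all 3 [ 0.5549  0.0671 -0.0019] yaw 30.7 px 0.6
firm (49, 72, 44) wrist 1 [0.5563 0.0702 0.0125] yaw 29.2 px 0.87
firm (49, 72, 44) all 3 [ 0.5548  0.0669 -0.0012] yaw 32.4 px 0.95
  sticker w1 114 [0.5555 0.0675]
  sticker w2 79 [0.5561 0.0682]
firm (53, 74, 44) wrist 2 [ 0.5662 -0.0631 -0.0015] yaw 161.0 px 1.08
firm (53, 74, 44) all 4 [ 0.5659 -0.0636 -0.0023] yaw 161.6 px 1.07
firm (49, 72, 44) wrist 2 [ 0.5663 -0.0628  0.0013] yaw 159.1 px 0.75
firm (49, 72, 44) all 4 [ 0.5661 -0.0635 -0.001 ] yaw 159.3 px 0.9
  sticker w1 131 [ 0.5668 -0.0625]
  sticker w2 95 [ 0.5669 -0.0619]
ripe (51, 72, 44) wrist 2 [ 0.4203  0.0861 -0.0036] yaw 144.6 px 1.56
ripe (51, 72, 44) all 4 [ 4.211e-01  8.450e-02 -1.000e-04] yaw 146.6 px 1.35
ripe (50, 67, 46) wrist 2 [ 0.4211  0.0853 -0.0015] yaw 144.4 px 0.76
ripe (50, 67, 46) all 4 [ 0.4213  0.0847 -0.0007] yaw 145.1 px 0.77
  sticker w1 106 [0.4219 0.0859]
  sticker w2 76 [0.4217 0.0852]
ripe (51, 72, 44) wrist 2 [ 0.4324 -0.0674 -0.0039] yaw 37.7 px 0.84
ripe (51, 72, 44) all 4 [ 0.4327 -0.0676 -0.0024] yaw 38.1 px 0.8
ripe (50, 67, 46) wrist 2 [ 0.4331 -0.067  -0.0019] yaw 38.3 px 1.03
ripe (50, 67, 46) all 4 [ 0.4328 -0.0675 -0.0025] yaw 38.8 px 0.97
  sticker w1 99 [ 0.4323 -0.0661]
  sticker w2 73 [ 0.433  -0.0654]
crate w 1 [ 0.5201  0.2678 -0.0093] 9.4 0.5
crate ab 2 [ 0.5211  0.263  -0.0044] 9.3 1.02
crate all 3 [ 0.5204  0.2662 -0.0062] 9.4 1.19
layer_tray ab 2 [ 5.241e-01 -2.621e-01 -3.000e-04] 3.2 1.74
layer_tray all 2 [ 5.241e-01 -2.621e-01 -3.000e-04] 3.2 1.74
```

```bash
cat >> h.py <<'E'
def plan(x,y,z,psi):
    """turn (deg about tool z) then shift in the turned axes"""
    t,M=tool(); now=np.degrees(np.arctan2(M[1,1],M[0,1])); az=-((psi-now+180)%360-180)
    T=M@R.from_rotvec([0,0,np.radians(az)]).as_matrix(); d=T.T@(np.array([x,y,z])-t)
    print("now",t.round(4),"psi",now.round(1),"tilt deg",np.degrees(np.arccos(-M[2,2])).round(2),"| az",az.round(1),"tx,ty,tz",d.round(4))
E
python3 -c "
from h import *
plan(.555,.067,.12,30)"
```

```text
now [0.4987 0.1366 0.3423] psi -75.7 tilt deg 0.0 | az -105.7 tx,ty,tz [-0.0885  0.014   0.2223]
```

Emit:
drive_tool(
  rows=[
    [0, 0, -7.05, 0, 0, 0.012, 1],
    [0, 0, -7.05, 0, 0, 0.012, 1],
    [0, 0, -7.05, 0, 0, 0.012, 1],
    [0, 0, -7.05, 0, 0, 0.012, 1],
    [0, 0, -7.05, 0, 0, 0.012, 1],
    [0, 0, -7.05, 0, 0, 0.012, 1],
    [0, 0, -7.05, 0, 0, 0.012, 1],
    [0, 0, -7.05, 0, 0, 0.012, 1],
  ],
)

```text
time: 5.77
tool_pos: [0.4987, 0.1369, 0.2457]
tcp_rot: [2.556, 1.826, 0.0]
wrist_force: [0.4, 0.3, 0.3]
width: 1.003
grip_force: 0.0
```

Emit:
drive_tool(
  rows=[
    [0, 0, -7.05, 0, 0, 0.012, 1],
    [0, 0, -7.05, 0, 0, 0.012, 1],
    [0, 0, -7.05, 0, 0, 0.012, 1],
    [0, 0, -7.05, 0, 0, 0.012, 1],
    [0, 0, -7.05, 0, 0, 0.012, 1],
    [0, 0, -7.05, 0, 0, 0.012, 1],
    [0, 0, -7.05, 0, 0, 0.012, 1],
    [0, 0, 0, -0.0295, 0.005, 0.005, 1],
  ],
)

```text
time: 6.43
tool_pos: [0.5143, 0.116, 0.155]
tcp_rot: [-1.555, -2.724, 0.002]
wrist_force: [0.3, -0.0, -0.5]
width: 0.995
grip_force: 0.0
```

Emit:
drive_tool(
  rows=[
    [0, 0, 0, -0.0295, 0.005, 0.005, 1],
    [0, 0, 0, -0.0295, 0.004, 0.005, 1],
    [0, 0, 0, 0, 0, 0, 1],
  ],
)

```text
time: 6.68
tool_pos: [0.5576, 0.064, 0.1465]
tcp_rot: [1.571, 2.718, -0.002]
wrist_force: [0.2, -0.7, -0.1]
width: 1.0
grip_force: 0.0
```

```bash
python3 -c "
from h import *
plan(.555,.067,.004,30)"; python3 look.py w3
```

```text
now [0.5576 0.064  0.1465] psi 29.9 tilt deg 0.13 | az -0.1 tx,ty,tz [ 0.0042 -0.0007  0.1425]
[0.556 0.065 0.147] tooly ang 29.9 vel 0.036
crate 0.89 [242.5, 0.0, 557.7, 91.5] [434.7  33.7] [0.588 0.238]
layer_tray 0.87 [90.8, 405.5, 129.3, 420.0] [108.6 412. ] [ 0.508 -0.243]
layer_tray 0.32 [243.7, 0.6, 559.1, 91.3] [434.7  33.5] [0.588 0.238]
firm_a 0.97 [198.8, 286.2, 259.6, 350.1] [227.  317.1] [ 0.566 -0.063]
firm_a 0.87 [258.0, 161.8, 317.3, 242.8] [283.6 201.4] [0.555 0.069]
ripe_a 0.8 [109.3, 65.9, 190.8, 140.0] [147.8 102.7] [0.421 0.085]
ripe_a 0.78 [67.4, 224.6, 131.5, 296.5] [ 98.3 259.1] [ 0.434 -0.066]
secateurs 0.65 [304.4, 203.0, 420.6, 347.9] [359.3 273.7] [0.653 0.043]
```

View pics/w3.png

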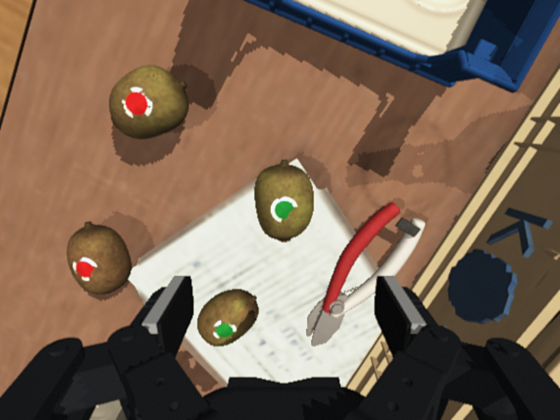

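```bash
cat > f2.py <<'E'
from fit import *
import pickle
w1,w2,w3=[pickle.load(open(f"w{i}.pkl","rb")) for i in(1,2,3)]
def near(p,n,X,zc):
    uv=proj(p,[X[0],X[1],zc])[0]
    c=[m for m in p["m"].get(n,[]) if np.hypot(*(cen(m)-uv))<16 and m["mask"].sum()>60
       and m["bbox"][0]>2 and m["bbox"][1]>2 and m["bbox"][2]<557]
    return [(p,c[0]["mask"])] if c else []
for k,X,dims in [("firm",(.555,.067),(53,74,44)),("firm",(.566,-.064),(49,72,44)),("ripe",(.422,.085),(50,67,46)),("ripe",(.433,-.067),(51,72,44))]:
    obs=sum([near(p,k+"_a",X,.022) for p in (w1,w2,w3)],[])
    x,e=fit(ell(*dims),obs,[*X,0,0]); print(k,dims,len(obs),x[:3].round(4),"yaw",(np.degrees(x[3])%180).round(1),"px",e.round(2))
s=w3["m"]["secateurs"][0]["mask"]; y,x=np.nonzero(s)
G=np.array([onz(w3,(u,v),.012)[:2] for u,v in zip(x[::5],y[::5])])-[.555,.067]
c,sn=np.cos(np.radians(30)),np.sin(np.radians(30)); Y=G@[c,sn]; Xt=G@[sn,-c]
q=(abs(Xt)<.016); print("secateurs min along tool y where |tx|<16mm:",Y[q].min() if q.any() else None)
E
python3 f2.py
```

```text
firm (53, 74, 44) 2 [ 0.5559  0.0671 -0.0027] yaw 31.3 px 0.71
firm (49, 72, 44) 3 [ 0.5664 -0.0628  0.0007] yaw 160.1 px 0.76
ripe (50, 67, 46) 3 [ 0.4218  0.0852 -0.0015] yaw 147.0 px 0.84
ripe (51, 72, 44) 3 [ 0.4334 -0.0672 -0.0021] yaw 36.5 px 0.96
secateurs min along tool y where |tx|<16mm: 0.08458082453086016
```

Emit:
drive_tool(
  rows=[
    [0, 0, 0, 0.003, 0, 0.028, 1],
    [0, 0, 0, 0, 0, 0.028, 1],
    [0, 0, 0, 0, 0, 0.028, 1],
    [0, 0, 0, 0, 0, 0.028, 1],
    [0, 0, 0, 0, 0, 0.02, 1],
    [0, 0, 0, 0, 0, 0.01, 1],
    [0, 0, 0, 0, 0, 0, 1],
    [0, 0, 0, 0, 0, 0, 0.6],
  ],
)

```text
time: 7.65
tool_pos: [0.5535, 0.0703, 0.0056]
tcp_rot: [-1.568, -2.722, 0.0]
wrist_force: [-0.1, -1.2, 0.3]
width: 0.886
grip_force: 0.0
```

Emit:
drive_tool(
  rows=[
    [0, 0, 0, 0, 0, 0, 0.3],
    [0, 0, 0, 0, 0, 0, 0],
    [0, 0, 0, 0, 0, 0, 0],
    [0, 0, 0, 0, 0, 0, 0],
    [0, 0, 0, 0, 0, 0, 0],
  ],
  force=25,
)

```text
time: 8.07
tool_pos: [0.5555, 0.07, 0.0076]
tcp_rot: [1.568, 2.719, 0.004]
wrist_force: [-0.7, 1.3, 7.0]
width: 0.591
grip_force: 25.6
```

Emit:
drive_tool(
  rows=[
    [0, 0, 0, 0, 0, -0.005, 0],
    [0, 0, 0, 0, 0, -0.015, 0],
    [0, 0, 0, 0, 0, -0.03, 0],
    [0, 0, -5.7, 0, 0, -0.03, 0],
    [0, 0, -6.8, 0, 0, -0.03, 0],
    [0, 0, -6.8, 0, 0, -0.03, 0],
    [0, 0, -6.8, 0, 0, -0.03, 0],
    [0, 0, -6.8, 0, 0, -0.03, 0],
  ],
)

```text
time: 8.73
tool_pos: [0.5532, 0.0696, 0.2072]
tcp_rot: [0.726, 3.056, 0.0]
wrist_force: [1.2, 0.1, -0.1]
width: 0.597
grip_force: 26.5
```

Emit:
drive_tool(
  rows=[
    [0, 0, -6.8, 0, 0, -0.03, 0],
    [0, 0, -6.8, 0, 0, -0.03, 0],
    [0, 0, -6.8, 0, 0, -0.02, 0],
    [0, 0, -6.8, 0, 0, 0, 0],
    [0, 0, -6.8, 0, 0, 0, 0],
    [0, 0, -2.5, 0.003, 0.033, 0, 0],
    [0, 0, 0, 0.003, 0.033, 0, 0],
    [0, 0, 0, 0.003, 0.033, 0, 0],
  ],
)

```text
time: 9.4
tool_pos: [0.5294, 0.1666, 0.2857]
tcp_rot: [-0.256, 3.131, 0.0]
wrist_force: [0.5, 0.3, -1.0]
width: 0.595
grip_force: 26.6
```

Emit:
drive_tool(
  rows=[
    [0, 0, 0, 0, 0.033, 0, 0],
    [0, 0, 0, 0, 0.03, 0, 0],
    [0, 0, 0, 0, 0, 0, 0],
    [0, 0, 0, 0, 0, 0, 0],
  ],
)

```text
time: 9.73
tool_pos: [0.5188, 0.2295, 0.2854]
tcp_rot: [0.264, -3.13, 0.001]
wrist_force: [0.3, -0.1, -0.5]
width: 0.592
grip_force: 26.6
```

```bash
python3 look.py w4; python3 -c "
from h import *
plan(.567,.274,.1,99.4)"
```

```text
[0.519 0.228 0.285] tooly ang 99.6 vel 0.028
crate 0.95 [252.0, 94.3, 385.1, 277.7] [316.4 165.6] [0.499 0.269]
firm_a 0.95 [27.3, 150.9, 80.6, 197.1] [ 54.2 174.1] [ 0.567 -0.064]
firm_a 0.94 [229.7, 222.7, 340.2, 369.3] [282.6 295.1] [0.695 0.259]
ripe_a 0.87 [149.2, 51.1, 204.1, 102.7] [175.5  74.9] [0.422 0.084]
ripe_a 0.7 [11.5, 38.5, 75.7, 90.5] [44.5 62.7] [ 0.434 -0.067]
secateurs 0.94 [67.2, 227.2, 191.0, 272.3] [131.2 246.8] [0.654 0.037]
now [0.5198 0.2272 0.2853] psi 99.4 tilt deg 0.01 | az -0.0 tx,ty,tz [-0.0542  0.0385  0.1853]
```

View pics/w4.png

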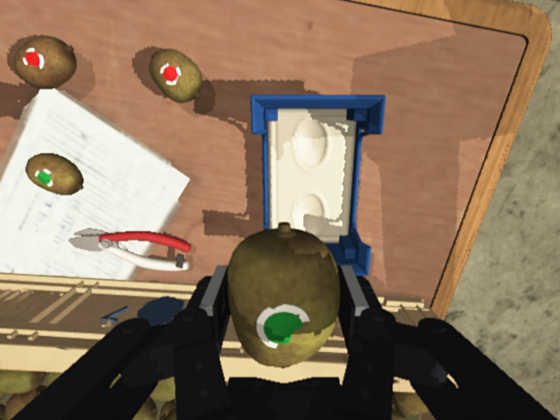

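The w4 view shows the fruit held well at (283,295), with its sticker at (283,325). The crate's near-end rim corners are at about (252,95) and (384,97). Next I refine the crate pose and check how the fruit sits in the hand.

```bash
cat > f3.py <<'E'
from fit import *
import pickle
w2,w4=[pickle.load(open(f"w{i}.pkl","rb")) for i in(2,4)]
def obs(p,seld):
    m=p["m"]["crate"][0]["mask"]; y,x=np.nonzero(cv2.morphologyEx(m.astype(np.uint8),cv2.MORPH_OPEN,np.ones((3,3)))); return p,sup(np.c_[x,y])+.4,seld
O=[obs(w2,D[:,1]<9),obs(w4,D[:,1]<.05)]
for nm,o in(("both",O),("w2",O[:1]),("z0",O)):
    f=lambda x:np.concatenate([(sup(proj(p,place(CR,x if nm!="z0" else [x[0],x[1],0,x[3]])))-s)[q] for p,s,q in o])
    r=least_squares(f,[.52,.266,0,.16],loss="soft_l1",x_scale=[.01,.01,.01,.2]); print(nm,r.x[:3].round(4),np.degrees(r.x[3]).round(2),np.sqrt(np.mean(r.fun**2)).round(2))
# pocket centres: dark/bright edges hard; report where expected pockets project
x=r.x.copy(); x[2]=0
for p,n in((w2,"w2"),(w4,"w4")): print(n,proj(p,place(np.array([[.048,0,.013],[-.048,0,.013],[-.105,.07,.082],[-.105,-.07,.082],[.105,.07,.082],[.105,-.07,.082]]),x)).round(0).tolist())
# fruit in hand, in tool frame
t,M=tool(); m=[m for m in w4["m"]["firm_a"] if m["bbox"][3]>300][0]["mask"]
q=dict(w4); q["W"]=w4["mount"]@np.eye(4)
E3=ell(53,74,44)*[1,1,-1]  # fruit up = -tool z
y,xx=np.nonzero(m); s=sup(np.c_[xx,y])+.4
def g(x):
    P=E3@np.array([[np.cos(x[3]),np.sin(x[3]),0],[-np.sin(x[3]),np.cos(x[3]),0],[0,0,1]])+x[:3]
    return (sup(proj(q,P))-s)[(abs(D[:,0])<.8)]
r=least_squares(g,[0,0,.0,np.pi/2],loss="soft_l1",x_scale=[.01,.01,.01,.2]); print("in tool",r.x[:3].round(4),np.degrees(r.x[3]).round(1),np.sqrt(np.mean(r.fun**2)).round(2))
E
python3 f3.py
```

```text
both [ 0.5207  0.2675 -0.0095] 9.65 0.69
w2 [ 0.5201  0.2678 -0.0093] 9.39 0.5
z0 [ 5.223e-01  2.657e-01 -3.000e-04] 9.28 2.09
w2 [[206.0, 96.0], [205.0, 164.0], [139.0, 210.0], [244.0, 219.0], [130.0, 33.0], [253.0, 46.0]]
w4 [[308.0, 216.0], [311.0, 145.0], [386.0, 96.0], [250.0, 95.0], [368.0, 277.0], [254.0, 277.0]]
in tool [-0.003  -0.0009  0.0095] 91.5 1.12
```

Emit:
drive_tool(
  rows=[
    [0, 0, 0, -0.0265, 0.0195, 0.01, 0],
    [0, 0, 0, -0.0265, 0.0195, 0.02, 0],
    [0, 0, 0, 0, 0, 0.035, 0],
    [0, 0, 0, 0, 0, 0.035, 0],
    [0, 0, 0, 0, 0, 0.035, 0],
    [0, 0, 0, 0, 0, 0.035, 0],
    [0, 0, 0, 0, 0, 0.03, 0],
    [0, 0, 0, 0, 0, 0.02, 0],
  ],
)

```text
time: 10.7
tool_pos: [0.5636, 0.2736, 0.0613]
tcp_rot: [0.256, -3.126, 0.003]
wrist_force: [0.6, -0.1, -1.3]
width: 0.594
grip_force: 26.6
```

Emit:
drive_tool(
  rows=[
    [0, 0, 0, 0, 0, 0.01, 0],
    [0, 0, 0, 0, 0, 0, 0],
    [0, 0, 0, 0, 0, 0, 0],
  ],
)

```text
time: 10.95
tool_pos: [0.5659, 0.2752, 0.0556]
tcp_rot: [0.258, -3.131, 0.0]
wrist_force: [-0.6, -0.4, 0.3]
width: 0.595
grip_force: 26.6
```

```bash
python3 -c "
from h import *
plan(.5657,.2743,.0185,99.4)"
```

```text
now [0.5659 0.2752 0.0556] psi 99.4 tilt deg 0.0 | az 0.0 tx,ty,tz [ 0.0003 -0.0008  0.0371]
```

Emit:
drive_tool(
  rows=[
    [0, 0, 0, 0, 0, 0.015, 0],
    [0, 0, 0, 0, 0, 0.012, 0],
    [0, 0, 0, 0, 0, 0.006, 0],
    [0, 0, 0, 0, 0, 0.003, 0],
    [0, 0, 0, 0, 0, 0, 0],
  ],
)

```text
time: 11.37
tool_pos: [0.5651, 0.2754, 0.019]
tcp_rot: [0.259, -3.13, 0.0]
wrist_force: [0.2, -0.7, -0.0]
width: 0.595
grip_force: 26.6
```

Emit:
drive_tool(
  rows=[
    [0, 0, 0, 0, 0, 0.001, 0],
    [0, 0, 0, 0, 0, 0.001, 0],
    [0, 0, 0, 0, 0, 0, 0],
  ],
)

```text
time: 11.62
tool_pos: [0.5662, 0.2759, 0.0184]
tcp_rot: [-0.259, 3.129, 0.001]
wrist_force: [-0.4, -0.9, 3.9]
width: 0.594
grip_force: 26.9
```

Emit:
drive_tool(
  rows=[
    [0, 0, 0, 0, 0, 0, 0.62],
    [0, 0, 0, 0, 0, 0, 0.66],
    [0, 0, 0, 0, 0, 0, 0.72],
    [0, 0, 0, 0, 0, 0, 0.76],
    [0, 0, 0, 0, 0, 0, 0.78],
    [0, 0, 0, 0, 0, -0.008, 0.78],
    [0, 0, 0, 0, 0, -0.02, 0.78],
    [0, 0, 0, 0, 0, -0.03, 0.78],
  ],
)

```text
time: 12.28
tool_pos: [0.5626, 0.2744, 0.0729]
tcp_rot: [0.258, -3.124, 0.003]
wrist_force: [-0.1, -0.1, -0.0]
width: 0.779
grip_force: 0.0
```

Emit:
drive_tool(
  rows=[
    [0, 0, 0, 0, 0, -0.03, 0.8],
    [0, 0, 0, 0, 0, -0.04, 1],
    [0, 0, 0, 0, 0, -0.04, 1],
    [0, 0, 0, 0, 0, -0.03, 1],
    [0, 0, 0, 0, 0, -0.02, 1],
    [0, 0, 0, 0, 0, 0, 1],
  ],
)

```text
time: 12.78
tool_pos: [0.5686, 0.277, 0.2432]
tcp_rot: [-0.258, 3.12, 0.006]
wrist_force: [0.6, 1.3, 1.3]
width: 0.999
grip_force: 0.0
```

```bash
python3 look.py w5; python3 -c "
from h import *
plan(.5663,-.063,.15,160)
plan(.5663,-.063,.15,-20)"
```

```text
[0.567 0.276 0.24 ] tooly ang 99.5 vel 0.073
crate 0.69 [195.8, 15.8, 360.4, 243.2] [279.3 120.6] [0.503 0.262]
layer_tray 0.69 [0.3, 114.3, 17.7, 155.7] [  6.2 136.8] [ 0.57  -0.035]
firm_a 0.77 [262.1, 151.9, 306.3, 214.5] [280.2 181.8] [0.57  0.275]
firm_a 0.64 [0.0, 114.4, 16.0, 158.0] [  6.1 136.7] [ 0.57  -0.035]
ripe_a 0.64 [78.5, 1.0, 150.3, 40.1] [118.4  17. ] [0.431 0.089]
secateurs 0.94 [4.4, 196.5, 144.7, 247.8] [ 78.7 217.8] [0.655 0.04 ]
now [0.5641 0.275  0.2327] psi 99.5 tilt deg 0.25 | az -60.5 tx,ty,tz [ 0.3166 -0.1179  0.0833]
now [0.5641 0.275  0.2327] psi 99.5 tilt deg 0.25 | az 119.5 tx,ty,tz [-0.3166  0.1179  0.0833]
```

View pics/w5.png

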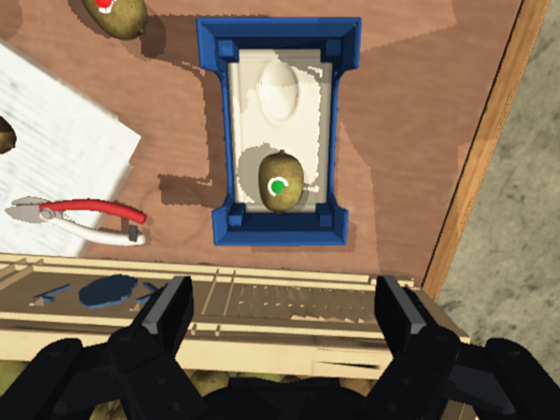

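The w5 view shows the first fruit in its pocket at (281,182), along the crate with the sticker up. Next is firm_b.

Emit:
drive_tool(
  rows=[
    [0, 0, 7, 0, 0, 0, 1],
    [0, 0, 7, 0, 0, 0, 1],
    [0, 0, 7, 0, 0, 0, 1],
    [0, 0, 7, 0, 0, 0, 1],
    [0, 0, 7, 0, 0, 0, 1],
    [0, 0, 7, 0, 0, 0, 1],
    [0, 0, 7, 0, 0, 0, 1],
    [0, 0, 7, 0, 0, 0, 1],
  ],
)

```text
time: 13.75
tool_pos: [0.5645, 0.2751, 0.233]
tcp_rot: [-1.249, -2.88, 0.004]
wrist_force: [-0.0, 0.8, -0.3]
width: 1.001
grip_force: 0.0
```

Emit:
drive_tool(
  rows=[
    [0, 0, 7, 0, 0, 0, 1],
    [0, 0, 7, 0, 0, 0, 1],
    [0, 0, 7, 0, 0, 0, 1],
    [0, 0, 7, 0, 0, 0, 1],
    [0, 0, 7, 0, 0, 0, 1],
    [0, 0, 7, 0, 0, 0, 1],
    [0, 0, 7, 0, 0, 0, 1],
    [0, 0, 7, 0, 0, 0, 1],
  ],
)

```text
time: 14.42
tool_pos: [0.5645, 0.2752, 0.2331]
tcp_rot: [-2.456, -1.958, 0.005]
wrist_force: [0.5, 0.1, -0.1]
width: 1.002
grip_force: 0.0
```

Emit:
drive_tool(
  rows=[
    [0, 0, 7, 0, 0, 0, 1],
    [0, 0, 0, -0.035, 0.013, 0.009, 1],
    [0, 0, 0, -0.035, 0.013, 0.009, 1],
    [0, 0, 0, -0.035, 0.013, 0.009, 1],
    [0, 0, 0, -0.035, 0.013, 0.009, 1],
    [0, 0, 0, -0.035, 0.013, 0.009, 1],
    [0, 0, 0, -0.035, 0.013, 0.009, 1],
    [0, 0, 0, -0.035, 0.013, 0.009, 1],
  ],
)

```text
time: 15.08
tool_pos: [0.5678, 0.0126, 0.17]
tcp_rot: [-2.564, -1.812, 0.004]
wrist_force: [1.1, 0.2, -0.2]
width: 1.003
grip_force: 0.0
```

Emit:
drive_tool(
  rows=[
    [0, 0, 0, -0.035, 0.013, 0.009, 1],
    [0, 0, 0, -0.035, 0.013, 0.009, 1],
    [0, 0, 0, 0, 0, 0, 1],
    [0, 0, 0, 0, 0, 0, 1],
  ],
)

```text
time: 15.42
tool_pos: [0.5685, -0.0622, 0.1517]
tcp_rot: [-2.567, -1.805, 0.005]
wrist_force: [-0.1, -0.1, -0.4]
width: 1.0
grip_force: 0.0
```

```bash
python3 -c "
from h import *
print(tool()[0])"; python3 look.py w6; cat > f4.py <<'E'
from fit import *
import pickle
w2,w4,w5=[pickle.load(open(f"w{i}.pkl","rb")) for i in(2,4,5)]
def obs(p,seld):
    m=p["m"]["crate"][0]["mask"]; y,x=np.nonzero(cv2.morphologyEx(m.astype(np.uint8),cv2.MORPH_OPEN,np.ones((3,3)))); return p,sup(np.c_[x,y])+.4,seld
O=[obs(w2,D[:,1]<9),obs(w4,D[:,1]<.05),obs(w5,D[:,1]<9)]
for nm,o in(("all",O),("w5",O[2:])):
    f=lambda x:np.concatenate([(sup(proj(p,place(CR*[x[4],x[4],1],x)))-s)[q] for p,s,q in o])
    r=least_squares(f,[.52,.266,0,.16,1],loss="soft_l1",x_scale=[.01,.01,.01,.2,.1]); print(nm,r.x[:3].round(4),np.degrees(r.x[3]).round(2),r.x[4].round(3),np.sqrt(np.mean(r.fun**2)).round(2))
E
python3 f4.py; python3 -c "
from h import *
plan(.5663,-.063,.006,-20)"
```

```text
[ 0.56852553 -0.0621655   0.15173456]
[ 0.569 -0.061  0.152] tooly ang -19.7 vel 0.035
layer_tray 0.96 [219.5, 309.6, 388.4, 394.2] [318.4 354.6] [ 0.547 -0.23 ]
layer_tray 0.5 [11.1, 55.3, 89.7, 143.8] [51.3 98.9] [0.421 0.086]
firm_a 0.88 [256.1, 165.6, 308.5, 246.1] [282.7 207.4] [ 0.567 -0.063]
ripe_a 0.87 [114.0, 225.2, 188.8, 284.9] [151.4 254.6] [ 0.434 -0.065]
ripe_a 0.61 [14.5, 56.5, 89.3, 144.4] [51.4 98.8] [0.421 0.087]
ripe_a 0.58 [257.7, 166.2, 310.9, 245.9] [282.8 207. ] [ 0.567 -0.063]
secateurs 0.71 [300.5, 1.9, 391.2, 170.4] [354.6  77.9] [0.657 0.019]
all [ 0.5211  0.266  -0.0012] 9.55 0.985 0.58
w5 [ 0.5232  0.2663 -0.0169] 9.63 1.038 0.45
now [ 0.5705 -0.059   0.1545] psi -19.4 tilt deg 0.02 | az 0.6 tx,ty,tz [-0.0052 -0.0026  0.1485]
```

Emit:
drive_tool(
  rows=[
    [0, 0, 0, -0.003, -0.001, 0.028, 1],
    [0, 0, 0, 0, 0, 0.028, 1],
    [0, 0, 0, 0, 0, 0.028, 1],
    [0, 0, 0, 0, 0, 0.028, 1],
    [0, 0, 0, 0, 0, 0.022, 1],
    [0, 0, 0, 0, 0, 0.011, 1],
    [0, 0, 0, 0, 0, 0, 1],
    [0, 0, 0, 0, 0, 0, 0.7],
  ],
)

```text
time: 16.38
tool_pos: [0.5685, -0.0623, 0.0094]
tcp_rot: [-2.565, -1.814, 0.0]
wrist_force: [-0.1, 0.3, -0.2]
width: 0.885
grip_force: 0.0
```

Emit:
drive_tool(
  rows=[
    [0, 0, 0, 0, 0, 0, 0.6],
    [0, 0, 0, 0, 0, 0, 0.3],
    [0, 0, 0, 0, 0, 0, 0],
    [0, 0, 0, 0, 0, 0, 0],
    [0, 0, 0, 0, 0, 0, 0],
  ],
)

```text
time: 16.8
tool_pos: [0.57, -0.063, 0.0117]
tcp_rot: [2.565, 1.811, 0.004]
wrist_force: [-2.0, 1.3, 5.1]
width: 0.546
grip_force: 25.3
```

Emit:
drive_tool(
  rows=[
    [0, 0, 0, 0, 0, -0.005, 0],
    [0, 0, 0, 0, 0, -0.015, 0],
    [0, 0, 0, 0, 0, -0.03, 0],
    [0, 0, 6.6, 0, 0, -0.03, 0],
    [0, 0, 6.75, 0, 0, -0.03, 0],
    [0, 0, 6.75, 0, 0, -0.03, 0],
    [0, 0, 6.75, 0, 0, -0.03, 0],
    [0, 0, 6.75, 0, 0, -0.02, 0],
  ],
)

```text
time: 17.47
tool_pos: [0.5698, -0.0632, 0.2038]
tcp_rot: [2.981, 0.984, 0.008]
wrist_force: [0.9, -0.1, -0.1]
width: 0.551
grip_force: 26.1
```

Emit:
drive_tool(
  rows=[
    [0, 0, 6.75, 0, 0, 0, 0],
    [0, 0, 6.75, 0, 0, 0, 0],
    [0, 0, 6.75, 0, 0, 0, 0],
    [0, 0, 6.75, 0, 0, 0, 0],
    [0, 0, 0, -0.004, -0.037, 0, 0],
    [0, 0, 0, -0.004, -0.037, 0, 0],
    [0, 0, 0, -0.004, -0.037, 0, 0],
    [0, 0, 0, -0.004, -0.037, 0, 0],
  ],
)

```text
time: 18.13
tool_pos: [0.5268, 0.0811, 0.2001]
tcp_rot: [-3.13, -0.268, -0.002]
wrist_force: [-0.2, -0.1, -1.1]
width: 0.553
grip_force: 26.2
```

Emit:
drive_tool(
  rows=[
    [0, 0, 0, -0.004, -0.037, 0, 0],
    [0, 0, 0, -0.005, -0.037, 0, 0],
    [0, 0, 0, -0.005, -0.037, 0, 0],
    [0, 0, 0, -0.005, -0.036, 0, 0],
    [0, 0, 0, -0.005, -0.034, 0, 0],
    [0, 0, 0, 0, 0, 0, 0],
    [0, 0, 0, 0, 0, 0, 0],
    [0, 0, 0, 0, 0, 0, 0],
  ],
)

```text
time: 18.8
tool_pos: [0.4726, 0.2542, 0.1997]
tcp_rot: [3.129, 0.272, 0.001]
wrist_force: [-1.2, -1.1, -1.6]
width: 0.55
grip_force: 26.2
```

```bash
python3 look.py w7; cat > hand.py <<'E'
from fit import *
import pickle,sys
w=pickle.load(open(sys.argv[1]+".pkl","rb")); k=sys.argv[2]; dims=[int(v) for v in sys.argv[3:6]]; yaw0=float(sys.argv[6]) if len(sys.argv)>6 else 90
m=max([m for m in w["m"][k]],key=lambda m:m["mask"].sum())["mask"]
q=dict(w); q["W"]=w["mount"]; E3=ell(*dims)*[1,1,-1]
y,xx=np.nonzero(m); s=sup(np.c_[xx,y])+.4
def g(x):
    P=E3@np.array([[np.cos(x[3]),np.sin(x[3]),0],[-np.sin(x[3]),np.cos(x[3]),0],[0,0,1]])+x[:3]
    return (sup(proj(q,P))-s)[(abs(D[:,0])<.8)]
r=least_squares(g,[0,0,.0,np.radians(yaw0)],loss="soft_l1",x_scale=[.01,.01,.01,.2]); print("in tool",r.x[:3].round(4),np.degrees(r.x[3]).round(1),np.sqrt(np.mean(r.fun**2)).round(2))
E
python3 hand.py w7 firm_a 49 72 44;  python3 -c "
from h import *
plan(.4737,.258,.05,-80.5)"
```

```text
[0.473 0.254 0.2  ] tooly ang -80.2 vel 0.018
crate 0.66 [183.4, 2.6, 376.4, 265.5] [280.  118.8] [0.544 0.271]
firm_a 0.96 [233.9, 216.9, 334.8, 364.2] [284.1 292.1] [0.355 0.233]
firm_a 0.69 [254.8, 46.8, 310.4, 133.8] [280.3  89.4] [0.571 0.275]
ripe_a 0.77 [519.7, 248.2, 560.0, 293.3] [543.2 273.5] [ 0.43  -0.052]
ripe_a 0.68 [395.8, 236.7, 454.7, 287.4] [424.8 261. ] [0.422 0.085]
secateurs 0.65 [460.6, 1.7, 559.7, 66.9] [514.6  32.7] [0.653 0.076]
in tool [-0.0015  0.0005  0.0121] 88.8 1.72
now [0.473  0.2534 0.1993] psi -80.2 tilt deg 0.01 | az 0.3 tx,ty,tz [ 0.0014 -0.0045  0.1493]
```

Emit:
drive_tool(
  rows=[
    [0, 0, 0, 0.003, -0.004, 0.02, 0],
    [0, 0, 0, 0, 0, 0.03, 0],
    [0, 0, 0, 0, 0, 0.03, 0],
    [0, 0, 0, 0, 0, 0.03, 0],
    [0, 0, 0, 0, 0, 0.03, 0],
    [0, 0, 0, 0, 0, 0.02, 0],
    [0, 0, 0, 0, 0, 0.01, 0],
    [0, 0, 0, 0, 0, 0, 0],
  ],
)

```text
time: 19.77
tool_pos: [0.4729, 0.2572, 0.0265]
tcp_rot: [3.128, 0.268, -0.008]
wrist_force: [0.3, -0.6, -1.3]
width: 0.551
grip_force: 26.3
```

Emit:
drive_tool(
  rows=[
    [0, 0, 0, 0, 0, 0.003, 0],
    [0, 0, 0, 0, 0, 0.0015, 0],
    [0, 0, 0, 0, 0, 0, 0],
    [0, 0, 0, 0, 0, 0, 0],
  ],
)

```text
time: 20.1
tool_pos: [0.4761, 0.2594, 0.0263]
tcp_rot: [-3.129, -0.27, -0.004]
wrist_force: [0.5, -0.4, -1.6]
width: 0.554
grip_force: 26.3
```

Emit:
drive_tool(
  rows=[
    [0, 0, 0, 0, 0, 0.001, 0],
    [0, 0, 0, 0, 0, 0.001, 0],
    [0, 0, 0, 0, 0, 0, 0],
  ],
)

```text
time: 20.35
tool_pos: [0.475, 0.259, 0.0231]
tcp_rot: [-3.13, -0.27, -0.001]
wrist_force: [-0.3, 0.2, -0.7]
width: 0.55
grip_force: 26.3
```

Emit:
drive_tool(
  rows=[
    [0, 0, 0, 0, 0, 0.001, 0],
    [0, 0, 0, 0, 0, 0, 0],
  ],
)

```text
time: 20.52
tool_pos: [0.4752, 0.259, 0.0221]
tcp_rot: [-3.13, -0.27, -0.001]
wrist_force: [0.4, 0.1, 0.5]
width: 0.548
grip_force: 26.4
```

Emit:
drive_tool(
  rows=[
    [0, 0, 0, 0, 0, 0.001, 0],
    [0, 0, 0, 0, 0, 0.001, 0],
    [0, 0, 0, 0, 0, 0, 0],
  ],
)

```text
time: 20.77
tool_pos: [0.4762, 0.2592, 0.0214]
tcp_rot: [-3.13, -0.27, -0.003]
wrist_force: [-2.4, -2.1, 9.1]
width: 0.545
grip_force: 26.9
```

Emit:
drive_tool(
  rows=[
    [0, 0, 0, 0, 0, -0.0005, 0.6],
    [0, 0, 0, 0, 0, 0, 0.66],
    [0, 0, 0, 0, 0, 0, 0.72],
    [0, 0, 0, 0, 0, 0, 0.76],
    [0, 0, 0, 0, 0, 0, 0.78],
    [0, 0, 0, 0, 0, -0.008, 0.78],
    [0, 0, 0, 0, 0, -0.02, 0.78],
    [0, 0, 0, 0, 0, -0.03, 0.78],
  ],
)

```text
time: 21.43
tool_pos: [0.4721, 0.2575, 0.0762]
tcp_rot: [3.127, 0.27, -0.01]
wrist_force: [0.9, 0.1, 0.2]
width: 0.78
grip_force: 0.0
```

Emit:
drive_tool(
  rows=[
    [0, 0, 0, 0, 0, -0.035, 0.8],
    [0, 0, 0, 0, 0, -0.04, 1],
    [0, 0, 0, 0, 0, -0.04, 1],
    [0, 0, 0, 0, 0, -0.03, 1],
    [0, 0, 0, 0, 0, -0.02, 1],
    [0, 0, 0, 0, 0, 0, 1],
    [0, 0, 0, 0, 0, 0, 1],
  ],
)

```text
time: 22.02
tool_pos: [0.4757, 0.2593, 0.2454]
tcp_rot: [-3.128, -0.27, -0.006]
wrist_force: [-0.1, -0.0, -0.1]
width: 0.997
grip_force: 0.0
```

```bash
python3 look.py w8
```

```text
[0.475 0.259 0.243] tooly ang -80.1 vel 0.036
crate 0.63 [206.1, 24.5, 364.3, 249.5] [285.4 131.8] [0.534 0.268]
firm_a 0.89 [262.4, 61.5, 311.5, 136.1] [285.1  97. ] [0.57  0.275]
firm_a 0.61 [266.8, 154.4, 306.4, 217.3] [286.1 186.3] [0.473 0.256]
ripe_a 0.83 [390.3, 226.6, 439.4, 271.6] [412.9 248.3] [0.422 0.085]
ripe_a 0.78 [497.6, 236.2, 560.0, 281.2] [530.3 257.9] [ 0.434 -0.066]
secateurs 0.96 [443.2, 13.9, 560.0, 81.7] [504.   46.1] [0.658 0.06 ]
```

View pics/w8.png

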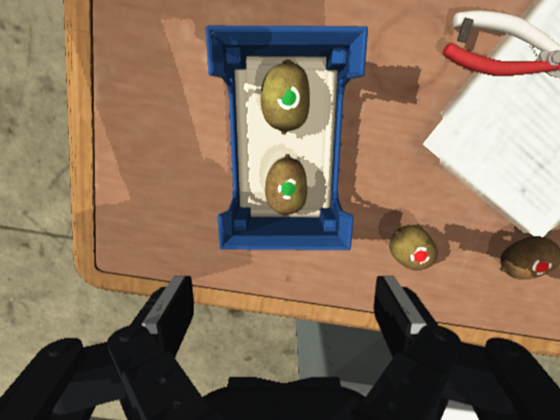

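The w8 view shows both firm fruit in their floor pockets at (285,97) and (286,187), lengthwise with stickers up. Next is the tray.

Emit:
drive_tool(
  rows=[
    [0, 0, -6.95, 0, 0, 0, 1],
    [0, 0, -6.95, 0, 0, 0, 1],
    [0, 0, -6.95, 0, 0, 0, 1],
    [0, 0, -6.95, 0, 0, 0, 1],
    [0, 0, -6.95, 0, 0, 0, 1],
    [0, 0, -6.95, 0, 0, 0, 1],
    [0, 0, -6.95, 0, 0, 0, 1],
    [0, 0, -6.95, 0, 0, 0, 1],
  ],
)

```text
time: 22.98
tool_pos: [0.4744, 0.2586, 0.242]
tcp_rot: [-2.637, -1.706, 0.004]
wrist_force: [0.9, 0.3, 0.5]
width: 0.998
grip_force: 0.0
```

Emit:
drive_tool(
  rows=[
    [0, 0, -6.95, 0, 0, 0, 1],
    [0, 0, -6.95, 0, 0, 0, 1],
    [0, 0, -6.95, 0, 0, 0, 1],
    [0, 0, -6.95, 0, 0, 0, 1],
    [0, 0, 0, -0.037, 0.0015, 0.002, 1],
    [0, 0, 0, -0.037, 0.0015, 0.002, 1],
    [0, 0, 0, -0.037, 0.0015, 0.002, 1],
    [0, 0, 0, -0.037, 0.0015, 0.002, 1],
  ],
)

```text
time: 23.65
tool_pos: [0.4886, 0.1102, 0.234]
tcp_rot: [-2.155, -2.284, 0.002]
wrist_force: [0.1, -0.2, -0.3]
width: 1.003
grip_force: 0.0
```

Emit:
drive_tool(
  rows=[
    [0, 0, 0, -0.037, 0.0015, 0.002, 1],
    [0, 0, 0, -0.037, 0.0015, 0.002, 1],
    [0, 0, 0, -0.037, 0.0015, 0.002, 1],
    [0, 0, 0, -0.037, 0.0015, 0.002, 1],
    [0, 0, 0, -0.037, 0.0015, 0.002, 1],
    [0, 0, 0, -0.037, 0.0015, 0.002, 1],
    [0, 0, 0, -0.037, 0.0015, 0.002, 1],
    [0, 0, 0, -0.037, 0.0015, 0.002, 1],
  ],
)

```text
time: 24.32
tool_pos: [0.5174, -0.1851, 0.2181]
tcp_rot: [-2.156, -2.282, 0.001]
wrist_force: [0.7, 0.2, -0.0]
width: 0.999
grip_force: 0.0
```

Emit:
drive_tool(
  rows=[
    [0, 0, 0, -0.037, 0.0015, 0.002, 1],
    [0, 0, 0, -0.037, 0.0015, 0.002, 1],
    [0, 0, 0, 0, 0, 0, 1],
    [0, 0, 0, 0, 0, 0, 1],
    [0, 0, 0, 0, 0, 0, 1],
  ],
)

```text
time: 24.73
tool_pos: [0.5246, -0.2567, 0.2141]
tcp_rot: [-2.157, -2.281, 0.0]
wrist_force: [-0.3, 0.7, -0.2]
width: 1.003
grip_force: 0.0
```

```bash
python3 look.py w9; cat > f5.py <<'E'
from fit import *
import pickle
W={i:pickle.load(open(f"w{i}.pkl","rb")) for i in(2,4,5,8,6,9)}
def obs(p,k,seld):
    m=p["m"][k][0]["mask"]; y,x=np.nonzero(cv2.morphologyEx(m.astype(np.uint8),cv2.MORPH_OPEN,np.ones((3,3)))); return p,sup(np.c_[x,y])+.4,seld
def run(nm,M,o,x0):
    f=lambda x:np.concatenate([(sup(proj(p,place(M*[x[4],x[4],1],x)))-s)[q] for p,s,q in o])
    r=least_squares(f,[*x0,1],loss="soft_l1",x_scale=[.01,.01,.01,.2,.1]); print(nm,r.x[:3].round(4),np.degrees(r.x[3]).round(2),r.x[4].round(3),np.sqrt(np.mean(r.fun**2)).round(2))
al=D[:,1]<9
O=[obs(W[2],"crate",al),obs(W[4],"crate",D[:,1]<.05),obs(W[5],"crate",al),obs(W[8],"crate",al)]
run("crate",CR,O,[.52,.266,0,.16]); run("crate58",CR,O[2:],[.52,.266,0,.16])
T=[obs(W[i],"layer_tray",al) for i in(6,9)]
run("tray",TR,T,[.524,-.262,0,.055]); run("tray9",TR,T[1:],[.524,-.262,0,.055])
E
python3 f5.py
```

```text
[ 0.525 -0.256  0.214] tooly ang 3.3 vel 0.019
layer_tray 0.79 [205.4, 143.2, 364.7, 236.8] [284.3 187.6] [ 0.525 -0.254]
secateurs 0.61 [345.1, 310.1, 383.8, 373.3] [363.9 340.8] [ 0.639 -0.449]
crate [ 0.521   0.266  -0.0012] 9.44 0.984 0.58
crate58 [0.5211 0.2661 0.0013] 9.42 0.978 0.54
tray [ 0.5246 -0.2623 -0.006 ] 4.68 0.982 8.88
tray9 [ 0.5234 -0.2318  0.1184] 4.34 0.643 0.43
```

View pics/w9.png

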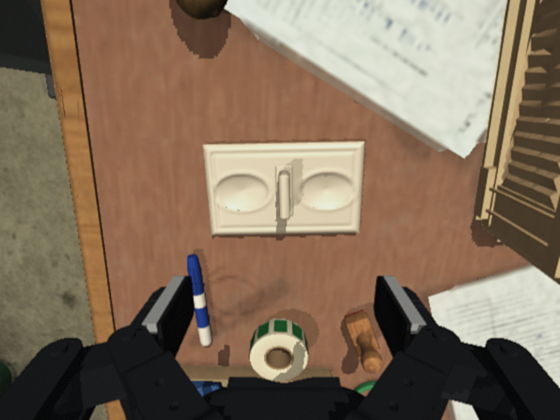

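The w9 view shows the whole tray, with corners (205,145), (364,142), (359,234) and (213,236) and the grip at (284,192). The stamp at (362,340) and the marker at (200,300) are clear of it.

```bash
cat > f6.py <<'E'
from fit import *
import pickle
w9=pickle.load(open("w9.pkl","rb")); w2=pickle.load(open("w2.pkl","rb"))
m=w9["m"]["layer_tray"][0]["mask"]; y,x=np.nonzero(m); s=sup(np.c_[x,y])+.4
for z,sc in((0,1),(0,None)):
    f=lambda x:sup(proj(w9,place(TR*[x[3],x[3],1] if sc is None else TR,[x[0],x[1],z,x[2]])))-s
    r=least_squares(f,[.524,-.262,.055,1],loss="soft_l1",x_scale=[.01,.01,.2,.1]); print(r.x[:2].round(4),np.degrees(r.x[2]).round(2),r.x[3].round(3),np.sqrt(np.mean(r.fun**2)).round(2))
X=[r.x[0],r.x[1],0,r.x[2]]
print(proj(w9,place(np.array([[0,0,.041],[0,.025,.041],[0,-.025,.041],[.088,.053,0.01],[-.088,.053,.01]]),X)).round(0).tolist())
c=cv2.resize(w9["color"][155:235,250:320],None,fx=8,fy=7,interpolation=cv2.INTER_CUBIC)
cv2.imwrite("pics/c9.png",c[:,:,::-1])
from h import plan
plan(r.x[0],r.x[1],.016,np.degrees(r.x[2]))
E
python3 f6.py
```

```text
[ 0.525  -0.2619] 4.27 1.0 1.8
[ 0.5248 -0.261 ] 4.29 0.978 0.45
[[284.0, 198.0], [283.0, 174.0], [284.0, 221.0], [365.0, 141.0], [201.0, 144.0]]
now [ 0.5255 -0.256   0.2155] psi 3.4 tilt deg 0.01 | az -0.9 tx,ty,tz [-0.0049 -0.0011  0.1995]
```

View pics/c9.png

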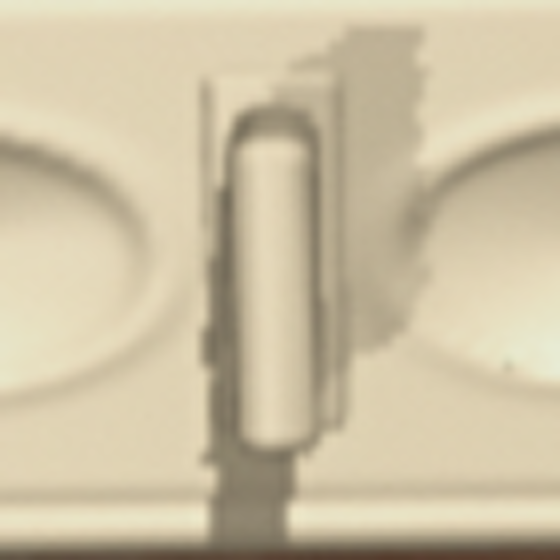

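Emit:
drive_tool(
  rows=[
    [0, 0, -0.9, -0.005, -0.001, 0.03, 0.6],
    [0, 0, 0, 0, 0, 0.035, 0.6],
    [0, 0, 0, 0, 0, 0.035, 0.6],
    [0, 0, 0, 0, 0, 0.035, 0.6],
    [0, 0, 0, 0, 0, 0.03, 0.6],
    [0, 0, 0, 0, 0, 0.02, 0.6],
    [0, 0, 0, 0, 0, 0.012, 0.6],
    [0, 0, 0, 0, 0, 0, 0.6],
  ],
)

```text
time: 25.7
tool_pos: [0.5224, -0.2604, 0.0153]
tcp_rot: [-2.135, -2.297, 0.002]
wrist_force: [-1.0, -0.3, -0.2]
width: 0.601
grip_force: 0.0
```

Emit:
drive_tool(
  rows=[
    [0, 0, 0, 0, 0, 0.001, 0.4],
    [0, 0, 0, 0, 0, 0, 0.3],
    [0, 0, 0, 0, 0, 0, 0.2],
    [0, 0, 0, 0, 0, 0, 0.1],
    [0, 0, 0, 0, 0, 0, 0],
    [0, 0, 0, 0, 0, 0, 0],
    [0, 0, 0, 0, 0, 0, 0],
    [0, 0, 0, 0, 0, 0, 0],
  ],
  force=50,
)

```text
time: 26.37
tool_pos: [0.5264, -0.2631, 0.0196]
tcp_rot: [2.137, 2.298, 0.002]
wrist_force: [0.1, 0.6, 6.8]
width: 0.129
grip_force: 51.7
```

Emit:
drive_tool(
  rows=[
    [0, 0, 0, 0, 0, -0.004, 0],
    [0, 0, 0, 0, 0, -0.012, 0],
    [0, 0, 0, 0, 0, -0.025, 0],
    [0, 0, -2.5, 0, 0, -0.035, 0],
    [0, 0, -2.6, 0, 0, -0.04, 0],
    [0, 0, 0, 0.01, 0.002, -0.035, 0],
    [0, 0, 0, 0.025, 0.004, -0.025, 0],
    [0, 0, 0, 0.035, 0.006, -0.015, 0],
  ],
)

```text
time: 27.03
tool_pos: [0.5269, -0.1931, 0.2137]
tcp_rot: [2.034, 2.385, 0.002]
wrist_force: [1.4, 0.1, 0.2]
width: 0.13
grip_force: 50.6
```

Emit:
drive_tool(
  rows=[
    [0, 0, 0, 0.037, 0.006, 0, 0],
    [0, 0, 0, 0.037, 0.006, 0, 0],
    [0, 0, 0, 0.037, 0.006, 0, 0],
    [0, 0, 0, 0.037, 0.006, 0, 0],
    [0, 0, 0, 0.037, 0.006, 0, 0],
    [0, 0, 0, 0.037, 0.006, 0, 0],
    [0, 0, 0, 0.037, 0.006, 0, 0],
    [0, 0, 0, 0.037, 0.006, 0, 0],
  ],
)

```text
time: 27.7
tool_pos: [0.5241, 0.1104, 0.2091]
tcp_rot: [2.035, 2.393, 0.0]
wrist_force: [1.0, 0.3, -1.3]
width: 0.13
grip_force: 50.6
```

Emit:
drive_tool(
  rows=[
    [0, 0, 0, 0.037, 0.006, 0, 0],
    [0, 0, 0, 0.037, 0.006, 0, 0],
    [0, 0, 0, 0.035, 0.005, 0, 0],
    [0, 0, 0, 0.025, 0.003, 0, 0],
    [0, 0, 0, 0.015, 0.002, 0, 0],
    [0, 0, 0, 0.008, 0, 0, 0],
    [0, 0, 0, 0, 0, 0, 0],
    [0, 0, 0, 0, 0, 0, 0],
  ],
)

```text
time: 28.37
tool_pos: [0.5212, 0.2663, 0.2083]
tcp_rot: [2.034, 2.393, -0.002]
wrist_force: [0.2, -0.0, -1.1]
width: 0.124
grip_force: 50.6
```

```bash
python3 look.py w10; python3 -c "
from h import *
plan(.521,.266,.15,9.43)"
```

```text
[0.521 0.266 0.208] tooly ang 9.2 vel 0.011
crate 0.91 [158.8, 124.2, 409.9, 165.3] [283.8 147.1] [0.514 0.311]
layer_tray 0.83 [106.8, 171.2, 461.8, 343.4] [283.2 239.2] [0.53  0.211]
now [0.5216 0.2661 0.2083] psi 9.2 tilt deg 0.01 | az -0.3 tx,ty,tz [ 0.     -0.0006  0.0583]
```

View pics/w10.png

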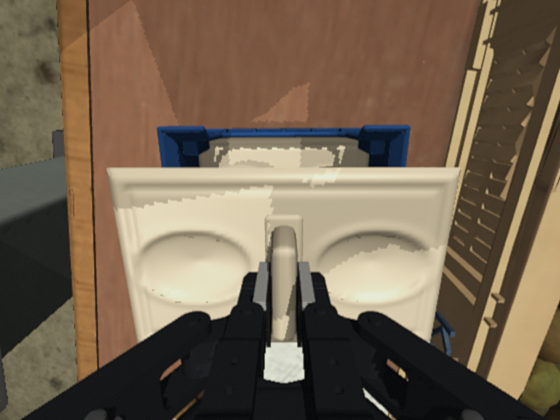

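The w10 view shows the tray held square, its far edge running from (107,171) to (461,168). The crate's far rim corners are at (159,126) and (410,126). I compare both with predictions.

```bash
cat > f7.py <<'E'
from fit import *
import pickle
w=pickle.load(open("w10.pkl","rb")); q=dict(w); q["W"]=w["mount"]
m=w["m"]["layer_tray"][0]["mask"]; y,x=np.nonzero(m); s=sup(np.c_[x,y])+.4; sel=D[:,1]<.2
# tray in tool: tray x->tool y; up = -tool z
for zu in (.0176,.0196,None):
    def f(v):
        z=v[3] if zu is None else zu
        c,sn=np.cos(v[2]),np.sin(v[2]); A=np.array([[-sn,c,0],[c,sn,0],[0,0,-1]])
        return (sup(proj(q,TR[:8]@A+np.array([v[0],v[1],z])))-s)[sel]
    r=least_squares(f,[0,0,0,.0196],loss="soft_l1",x_scale=[.01,.01,.1,.01]); print("tray in tool",r.x[:2].round(4),np.degrees(r.x[2]).round(2),r.x[3].round(4),np.sqrt(np.mean(r.fun**2)).round(2))
X=[.521,.266,0,np.radians(9.43)]
print("crate rim far corners pred",proj(w,place(np.array([[.105,.07,.082],[-.105,.07,.082]])*[.984,.984,1],X)).round(1).tolist(),"mask",w["m"]["crate"][0]["bbox"])
E
python3 f7.py
```

```text
tray in tool [-0.0008  0.0014] 0.88 0.0196 4.86
tray in tool [-0.0004  0.0007] 0.39 0.0196 3.25
tray in tool [0.0005 0.0004] -0.02 0.0246 0.53
crate rim far corners pred [[409.0, 126.2], [156.7, 126.9]] mask [158.8, 124.2, 409.9, 165.3]
```

Emit:
drive_tool(
  rows=[
    [0, 0, -0.2, 0.0005, 0.0005, 0.02, 0],
    [0, 0, 0, 0, 0, 0.03, 0],
    [0, 0, 0, 0, 0, 0.025, 0],
    [0, 0, 0, 0, 0, 0.012, 0],
    [0, 0, 0, 0, 0, 0.006, 0],
    [0, 0, 0, 0, 0, 0, 0],
    [0, 0, 0, 0, 0, 0, 0],
    [0, 0, 0, 0, 0, 0, 0],
  ],
)

```text
time: 29.33
tool_pos: [0.5232, 0.2683, 0.1172]
tcp_rot: [2.03, 2.396, 0.005]
wrist_force: [-0.3, -0.9, -2.0]
width: 0.128
grip_force: 50.6
```

```bash
python3 look.py w11; python3 -c "
from h import *
plan(.5215,.2665,.085,9.43)"
```

```text
[0.523 0.268 0.117] tooly ang 9.5 vel 0.004
crate 0.91 [91.0, 135.5, 468.6, 344.3] [258.7 166.2] [0.498 0.306]
layer_tray 0.95 [105.8, 167.6, 462.9, 342.7] [283.2 239.4] [0.526 0.251]
ripe_a 0.59 [161.4, 365.1, 179.0, 378.6] [170.1 369.4] [0.443 0.102]
secateurs 0.51 [365.4, 393.9, 392.1, 420.0] [372.7 400.3] [0.641 0.096]
now [0.5222 0.268  0.1161] psi 9.5 tilt deg 0.08 | az 0.0 tx,ty,tz [-0.0014 -0.001   0.0311]
```

View pics/w11.png

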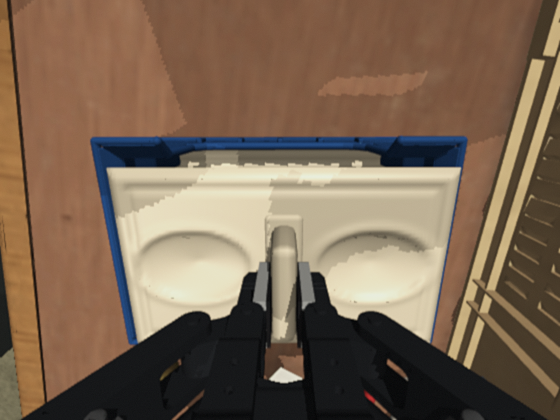

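The w11 view shows the rim corners at (92,138) and (468,137) and the tray's far corners at (107,168) and (461,168). The tray sits about 4 px right of centre, so I work out the correction.

```bash
python3 - <<'E'
from fit import *
import pickle
w=pickle.load(open("w11.pkl","rb")); q=dict(w); q["W"]=w["mount"]
t=status.read_state()["tool_pos"]
def tl(u,v,z): # on tool-z plane
    return onz(q,(u,v),z)[:2]
zr=t[2]-.082
for nm,z,pts in(("rim",zr,[(91.5,136.5),(468.5,135.5)]),("tray top",.0130,[(107,168),(461.5,168)]),("tray top",.0096,[(107,168),(461.5,168)])):
    P=np.array([tl(u,v,z) for u,v in pts]); print(nm,z.round(4) if hasattr(z,'round') else z,(P*1e3).round(1).tolist(),"mid",(P.mean(0)*1e3).round(1),"len",np.linalg.norm(P[1]-P[0]).round(4),"ang",np.degrees(np.arctan2(P[1,0]-P[0,0],P[1,1]-P[0,1])).round(2))
E
```

```text
rim 0.0341 [[67.8, -104.0], [68.4, 100.5]] mid [68.1 -1.7] len 0.2045 ang 0.16
tray top 0.013 [[54.4, -86.8], [54.4, 88.0]] mid [54.4  0.6] len 0.1747 ang 0.02
tray top 0.0096 [[54.9, -84.8], [55.0, 86.0]] mid [55.   0.6] len 0.1709 ang 0.02
```

Emit:
drive_tool(
  rows=[
    [0, 0, 0.1, -0.002, -0.002, 0, 0],
    [0, 0, 0, 0, 0, 0.006, 0],
    [0, 0, 0, 0, 0, 0.006, 0],
    [0, 0, 0, 0, 0, 0.005, 0],
    [0, 0, 0, 0, 0, 0.003, 0],
    [0, 0, 0, 0, 0, 0, 0],
    [0, 0, 0, 0, 0, 0, 0],
  ],
)

```text
time: 30.22
tool_pos: [0.5197, 0.2653, 0.0946]
tcp_rot: [-2.032, -2.395, 0.002]
wrist_force: [0.4, -0.1, -0.9]
width: 0.13
grip_force: 50.5
```

Emit:
drive_tool(
  rows=[
    [0, 0, 0, 0, 0, 0.003, 0],
    [0, 0, 0, 0, 0, 0.003, 0],
    [0, 0, 0, 0, 0, 0.002, 0],
    [0, 0, 0, 0, 0, 0, 0],
  ],
)

```text
time: 30.55
tool_pos: [0.5197, 0.2653, 0.0867]
tcp_rot: [-2.032, -2.395, 0.001]
wrist_force: [-0.2, 0.2, -1.2]
width: 0.128
grip_force: 50.5
```

Emit:
drive_tool(
  rows=[
    [0, 0, 0, 0, 0, 0.0015, 0],
    [0, 0, 0, 0, 0, 0.0015, 0],
    [0, 0, 0, 0, 0, 0, 0],
  ],
)

```text
time: 30.8
tool_pos: [0.5199, 0.2654, 0.084]
tcp_rot: [-2.033, -2.395, 0.001]
wrist_force: [-1.5, -1.0, -2.0]
width: 0.125
grip_force: 50.5
```

Emit:
drive_tool(
  rows=[
    [0, 0, 0, 0, 0, 0.001, 0],
    [0, 0, 0, 0, 0, 0.001, 0],
    [0, 0, 0, 0, 0, 0, 0],
  ],
)

```text
time: 31.05
tool_pos: [0.52, 0.2654, 0.0821]
tcp_rot: [-2.033, -2.395, 0.0]
wrist_force: [-0.2, -0.3, -1.6]
width: 0.127
grip_force: 50.5
```

Emit:
drive_tool(
  rows=[
    [0, 0, 0, 0, 0, 0.001, 0],
    [0, 0, 0, 0, 0, 0.001, 0],
    [0, 0, 0, 0, 0, 0, 0],
  ],
)

```text
time: 31.3
tool_pos: [0.52, 0.2654, 0.08]
tcp_rot: [-2.033, -2.395, 0.001]
wrist_force: [-0.3, -0.2, -0.8]
width: 0.134
grip_force: 50.5
```

Emit:
drive_tool(
  rows=[
    [0, 0, 0, 0, 0, 0.001, 0],
    [0, 0, 0, 0, 0, 0, 0],
  ],
)

```text
time: 31.47
tool_pos: [0.5202, 0.2655, 0.0796]
tcp_rot: [2.033, 2.395, 0.0]
wrist_force: [-0.5, -0.4, 0.9]
width: 0.129
grip_force: 50.9
```

Emit:
drive_tool(
  rows=[
    [0, 0, 0, 0, 0, 0.001, 0],
    [0, 0, 0, 0, 0, 0, 0],
  ],
)

```text
time: 31.63
tool_pos: [0.5202, 0.2656, 0.0795]
tcp_rot: [2.033, 2.395, 0.0]
wrist_force: [-3.9, -1.6, 6.9]
width: 0.13
grip_force: 51.8
```

Emit:
drive_tool(
  rows=[
    [0, 0, 0, 0, 0, 0, 0.18],
    [0, 0, 0, 0, 0, 0, 0.25],
    [0, 0, 0, 0, 0, 0, 0.4],
    [0, 0, 0, 0, 0, 0, 0.5],
    [0, 0, 0, 0, 0, -0.01, 0.5],
    [0, 0, 0, 0, 0, -0.02, 0.5],
    [0, 0, 0, 0, 0, -0.03, 0.6],
    [0, 0, 0, 0, 0, -0.035, 1],
  ],
  force=25,
)

```text
time: 32.3
tool_pos: [0.5185, 0.2647, 0.1726]
tcp_rot: [-2.032, -2.394, 0.006]
wrist_force: [0.9, -0.2, 0.7]
width: 0.726
grip_force: 0.0
```

Emit:
drive_tool(
  rows=[
    [0, 0, 0, -0.02, -0.02, -0.03, 1],
    [0, 0, 0, -0.03, -0.03, -0.03, 1],
    [0, 0, 0, -0.03, -0.03, -0.015, 1],
    [0, 0, 0, -0.02, -0.02, 0, 1],
    [0, 0, 0, 0, 0, 0, 1],
    [0, 0, 0, 0, 0, 0, 1],
  ],
)

```text
time: 32.8
tool_pos: [0.4442, 0.1592, 0.2424]
tcp_rot: [2.034, 2.393, 0.003]
wrist_force: [0.9, 0.8, -1.1]
width: 1.005
grip_force: 0.0
```

```bash
python3 look.py w12; python3 -c "
from h import *
plan(.4217,.0852,.15,-34)"
```

```text
[0.445 0.16  0.242] tooly ang 9.3 vel 0.036
crate 0.63 [268.5, 7.2, 519.3, 176.7] [399.9  91. ] [0.552 0.279]
layer_tray 0.68 [285.8, 35.3, 487.4, 152.8] [380.9  91.8] [0.532 0.275]
ripe_a 0.95 [230.6, 216.3, 282.5, 265.5] [255.6 238.9] [0.422 0.085]
ripe_a 0.91 [230.7, 320.1, 270.1, 366.4] [249.7 339.3] [ 0.434 -0.066]
secateurs 0.88 [406.1, 242.7, 459.7, 315.1] [434.5 272. ] [0.656 0.076]
now [0.4448 0.1606 0.2408] psi 9.4 tilt deg 0.05 | az 43.4 tx,ty,tz [-0.0753  0.0231  0.0908]
```

View pics/w12.png

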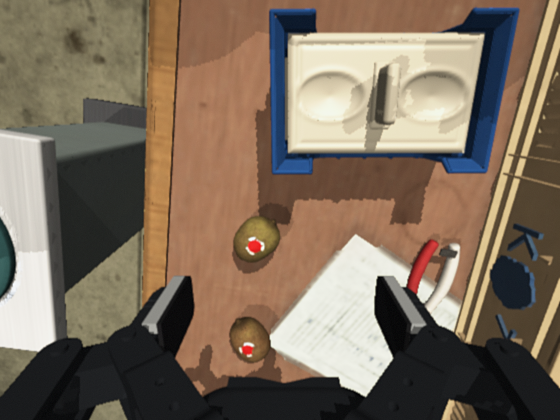

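The w12 view shows the tray seated square in the crate. The tray spans about (285–487, 33–153) inside a rim spanning (270–519, 7–173). Next I go to ripe_b.

Emit:
drive_tool(
  rows=[
    [0, 0, 6.2, 0, 0, 0.01, 1],
    [0, 0, 6.2, 0, 0, 0.01, 1],
    [0, 0, 6.2, 0, 0, 0.01, 1],
    [0, 0, 6.2, 0, 0, 0.01, 1],
    [0, 0, 6.2, 0, 0, 0.01, 1],
    [0, 0, 6.2, 0, 0, 0.01, 1],
    [0, 0, 6.2, 0, 0, 0.01, 1],
    [0, 0, 0, -0.025, 0.008, 0.01, 1],
  ],
)

```text
time: 33.77
tool_pos: [0.4387, 0.1375, 0.1608]
tcp_rot: [-2.775, -1.471, -0.003]
wrist_force: [-0.2, -0.2, 1.3]
width: 1.001
grip_force: 0.0
```

Emit:
drive_tool(
  rows=[
    [0, 0, 0, -0.025, 0.008, 0.01, 1],
    [0, 0, 0, -0.025, 0.007, 0, 1],
    [0, 0, 0, 0, 0, 0, 1],
    [0, 0, 0, 0, 0, 0, 1],
    [0, 0, 0, 0, 0, 0, 1],
  ],
)

```text
time: 34.18
tool_pos: [0.4222, 0.0854, 0.1514]
tcp_rot: [-2.774, -1.473, -0.001]
wrist_force: [0.8, -0.0, -1.4]
width: 1.001
grip_force: 0.0
```

```bash
python3 look.py w13; cat > f8.py <<'E'
from fit import *
import pickle,sys
X=[float(v) for v in sys.argv[1:3]]; dims=[int(v) for v in sys.argv[3:6]]
P=[pickle.load(open(f"{n}.pkl","rb")) for n in sys.argv[6:]]
def near(p):
    uv=proj(p,[*X,.022])[0]; c=[m for m in p["m"]["ripe_a"] if np.hypot(*(cen(m)-uv))<16 and m["bbox"][0]>2 and m["bbox"][3]<418]
    return [(p,c[0]["mask"])] if c else []
o=sum([near(p) for p in P],[]); x,e=fit(ell(*dims),o,[*X,0,0]); print(len(o),x[:3].round(4),(np.degrees(x[3])%180).round(1),e.round(2))
E
python3 f8.py .4217 .0852 50 67 46 w2 w3 w12 w13; python3 f8.py .4217 .0852 50 67 46 w13; python3 -c "
from h import *
plan(.4217,.0852,.008,-34)"
```

```text
[0.422 0.086 0.152] tooly ang -34.0 vel 0.008
crate 0.67 [105.5, 0.1, 323.4, 107.7] [216.8  45.6] [0.452 0.221]
layer_tray 0.66 [147.4, 2.7, 277.8, 70.0] [210.3  23.2] [0.457 0.236]
ripe_a 0.79 [254.6, 170.8, 314.6, 244.6] [284.1 206.1] [0.423 0.085]
ripe_a 0.73 [342.6, 293.8, 386.0, 346.4] [363.3 318.6] [ 0.423 -0.059]
secateurs 0.81 [491.9, 0.0, 559.0, 181.5] [530.4  74. ] [0.644 0.067]
4 [ 0.4221  0.085  -0.0012] 146.5 0.96
1 [ 0.422   0.0843 -0.0035] 145.1 1.04
now [0.4219 0.0855 0.1514] psi -34.0 tilt deg 0.02 | az 0.0 tx,ty,tz [-0.0004  0.      0.1434]
```

Emit:
drive_tool(
  rows=[
    [0, 0, 0, 0, 0, 0.028, 1],
    [0, 0, 0, 0, 0, 0.028, 1],
    [0, 0, 0, 0, 0, 0.028, 1],
    [0, 0, 0, 0, 0, 0.028, 1],
    [0, 0, 0, 0, 0, 0.02, 1],
    [0, 0, 0, 0, 0, 0.01, 1],
    [0, 0, 0, 0, 0, 0, 1],
    [0, 0, 0, 0, 0, 0, 0.7],
  ],
)

```text
time: 35.15
tool_pos: [0.4216, 0.0851, 0.0093]
tcp_rot: [-2.774, -1.474, 0.001]
wrist_force: [0.3, 0.3, 0.5]
width: 0.882
grip_force: 0.0
```

Emit:
drive_tool(
  rows=[
    [0, 0, 0, 0, 0, 0, 0.6],
    [0, 0, 0, 0, 0, 0, 0.4],
    [0, 0, 0, 0, 0, 0, 0.2],
    [0, 0, 0, 0, 0, 0, 0],
    [0, 0, 0, 0, 0, 0, 0],
    [0, 0, 0, 0, 0, 0, 0],
  ],
  force=20,
)

```text
time: 35.65
tool_pos: [0.4233, 0.0852, 0.011]
tcp_rot: [2.774, 1.473, 0.005]
wrist_force: [-0.3, 0.0, 6.7]
width: 0.569
grip_force: 20.1
```

Emit:
drive_tool(
  rows=[
    [0, 0, 0, 0, 0, -0.005, 0],
    [0, 0, 0, 0, 0, -0.015, 0],
    [0, 0, 0, 0, 0, -0.03, 0],
    [0, 0, 6.6, 0, 0, -0.03, 0],
    [0, 0, 6.65, 0, 0, -0.03, 0],
    [0, 0, 6.65, 0, 0, -0.03, 0],
    [0, 0, 6.65, 0, 0, -0.03, 0],
    [0, 0, 6.65, 0, 0, -0.03, 0],
  ],
)

```text
time: 36.32
tool_pos: [0.4211, 0.0848, 0.2113]
tcp_rot: [3.081, 0.611, 0.002]
wrist_force: [0.1, 0.2, -0.1]
width: 0.571
grip_force: 21.1
```

Emit:
drive_tool(
  rows=[
    [0, 0, 6.65, 0, 0, -0.01, 0],
    [0, 0, 6.65, 0, 0, 0, 0],
    [0, 0, 0, 0.02, -0.018, 0, 0],
    [0, 0, 0, 0.027, -0.025, 0, 0],
    [0, 0, 0, 0.027, -0.025, 0, 0],
    [0, 0, 0, 0.027, -0.025, 0, 0],
    [0, 0, 0, 0.027, -0.025, 0, 0],
    [0, 0, 0, 0.022, -0.02, 0, 0],
  ],
)

```text
time: 36.98
tool_pos: [0.5479, 0.2477, 0.2197]
tcp_rot: [-3.13, -0.26, -0.002]
wrist_force: [-0.5, 1.2, -0.7]
width: 0.574
grip_force: 21.2
```

Emit:
drive_tool(
  rows=[
    [0, 0, 0, 0.015, -0.014, 0, 0],
    [0, 0, 0, 0.01, -0.01, 0, 0],
    [0, 0, 0, 0, 0, 0, 0],
    [0, 0, 0, 0, 0, 0, 0],
    [0, 0, 0, 0, 0, 0, 0],
  ],
)

```text
time: 37.4
tool_pos: [0.5668, 0.2728, 0.2192]
tcp_rot: [3.13, 0.259, -0.001]
wrist_force: [-0.0, -0.8, -0.7]
width: 0.565
grip_force: 21.2
```

```bash
python3 look.py w14; python3 hand.py w14 ripe_a 50 67 46; python3 -c "
from h import *
plan(.568,.2737,.085,-80.5)"
```

```text
[0.567 0.273 0.219] tooly ang -80.6 vel 0.006
crate 0.77 [201.6, 136.6, 364.1, 335.8] [285.7 168.5] [0.588 0.274]
layer_tray 0.62 [226.4, 158.5, 340.6, 264.9] [280.7 197.1] [0.556 0.275]
ripe_a 0.83 [496.1, 308.2, 558.1, 352.9] [526.4 329.3] [ 0.434 -0.066]
ripe_a 0.77 [228.7, 226.9, 340.7, 358.6] [284.5 291.5] [0.438 0.25 ]
secateurs 0.82 [438.8, 102.0, 559.1, 164.2] [501.3 133.7] [0.661 0.059]
in tool [-0.0014  0.0006  0.0132] 88.3 1.0
now [0.5673 0.2728 0.2196] psi -80.6 tilt deg 0.02 | az -0.1 tx,ty,tz [ 0.0008 -0.0007  0.1346]
```

View pics/w14.png

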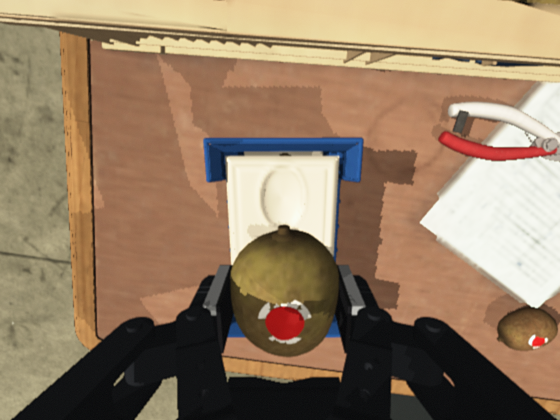

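```bash
python3 - <<'E'
import cv2
a=cv2.imread("pics/w14.png")[130:245,195:370]; b=cv2.imread("pics/w12.png")[0:180,260:530]
a=cv2.resize(a,(780,512),interpolation=cv2.INTER_CUBIC); cv2.imwrite("pics/c14.png",a)
E
python3 - <<'E'
import sys; sys.path.insert(0,'.')
import os; os.chdir('.')
from fit import *
import pickle
w=pickle.load(open("w14.pkl","rb"))
X=[.5208,.266,0,np.radians(9.43)]
for z in(.06,.07): print(z,proj(w,place(np.array([[.088,.053,z],[.088,-.053,z],[.048,0,z]]),X)).round(0).tolist())
print(proj(w,place(np.array([[.092,.057,.072],[.092,-.057,.072],[.105,0,.082],[.085,0,.031]]),X)).round(0).tolist())
E
```

```text
0.06 [[227.0, 154.0], [339.0, 155.0], [283.0, 195.0]]
0.07 [[225.0, 156.0], [341.0, 156.0], [283.0, 198.0]]
[[220.0, 152.0], [346.0, 152.0], [283.0, 138.0], [283.0, 154.0]]
```

View pics/c14.png

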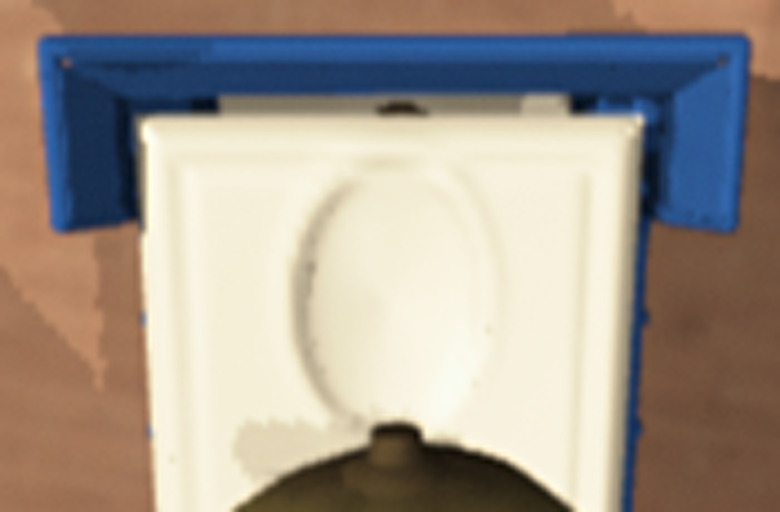

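The zoom shows the tray square and centred in the crate. The stem of the firm fruit below shows through the 4 mm end gap, as expected. Next I lower ripe_b into the far pocket.

Emit:
drive_tool(
  rows=[
    [0, 0, 0, 0.002, -0.0007, 0.015, 0],
    [0, 0, 0, 0, 0, 0.03, 0],
    [0, 0, 0, 0, 0, 0.03, 0],
    [0, 0, 0, 0, 0, 0.03, 0],
    [0, 0, 0, 0, 0, 0.018, 0],
    [0, 0, 0, 0, 0, 0.008, 0],
    [0, 0, 0, 0, 0, 0.003, 0],
    [0, 0, 0, 0, 0, 0, 0],
  ],
)

```text
time: 38.37
tool_pos: [0.5694, 0.2743, 0.0852]
tcp_rot: [3.131, 0.259, -0.001]
wrist_force: [0.2, -0.5, -0.9]
width: 0.572
grip_force: 21.2
```

Emit:
drive_tool(
  rows=[
    [0, 0, 0, 0, 0, 0.001, 0],
    [0, 0, 0, 0, 0, 0.001, 0],
    [0, 0, 0, 0, 0, 0, 0],
  ],
)

```text
time: 38.62
tool_pos: [0.5705, 0.275, 0.0849]
tcp_rot: [-3.13, -0.259, -0.004]
wrist_force: [0.6, 0.4, -0.6]
width: 0.564
grip_force: 21.2
```

Emit:
drive_tool(
  rows=[
    [0, 0, 0, 0, 0, 0.001, 0],
    [0, 0, 0, 0, 0, 0, 0],
  ],
)

```text
time: 38.78
tool_pos: [0.5698, 0.2747, 0.0829]
tcp_rot: [-3.131, -0.259, -0.002]
wrist_force: [0.6, -0.5, -1.6]
width: 0.57
grip_force: 21.2
```

Emit:
drive_tool(
  rows=[
    [0, 0, 0, 0, 0, 0.001, 0],
    [0, 0, 0, 0, 0, 0.001, 0],
    [0, 0, 0, 0, 0, 0, 0],
  ],
)

```text
time: 39.03
tool_pos: [0.5691, 0.2744, 0.0799]
tcp_rot: [3.131, 0.259, -0.001]
wrist_force: [0.8, -0.6, -1.0]
width: 0.564
grip_force: 21.2
```

Emit:
drive_tool(
  rows=[
    [0, 0, 0, 0, 0, 0.001, 0],
    [0, 0, 0, 0, 0, 0, 0],
  ],
)

```text
time: 39.2
tool_pos: [0.5692, 0.2744, 0.0789]
tcp_rot: [3.131, 0.259, -0.001]
wrist_force: [-0.1, -0.2, -0.8]
width: 0.568
grip_force: 21.2
```

Emit:
drive_tool(
  rows=[
    [0, 0, 0, 0, 0, 0.001, 0],
    [0, 0, 0, 0, 0, 0, 0],
  ],
)

```text
time: 39.37
tool_pos: [0.5693, 0.2744, 0.078]
tcp_rot: [3.131, 0.259, -0.0]
wrist_force: [0.5, -0.4, -0.2]
width: 0.569
grip_force: 21.2
```

Emit:
drive_tool(
  rows=[
    [0, 0, 0, 0, 0, 0.0007, 0],
    [0, 0, 0, 0, 0, 0, 0],
  ],
)

```text
time: 39.53
tool_pos: [0.5694, 0.2745, 0.0775]
tcp_rot: [-3.131, -0.259, -0.0]
wrist_force: [-0.7, -0.6, 0.2]
width: 0.567
grip_force: 21.2
```

Emit:
drive_tool(
  rows=[
    [0, 0, 0, 0, 0, 0.0007, 0],
    [0, 0, 0, 0, 0, 0, 0],
  ],
)

```text
time: 39.7
tool_pos: [0.5696, 0.2746, 0.077]
tcp_rot: [-3.131, -0.259, -0.001]
wrist_force: [-0.7, -0.3, -0.1]
width: 0.565
grip_force: 21.2
```

Emit:
drive_tool(
  rows=[
    [0, 0, 0, 0, 0, 0.0003, 0],
    [0, 0, 0, 0, 0, 0, 0],
  ],
)

```text
time: 39.87
tool_pos: [0.5696, 0.2746, 0.0769]
tcp_rot: [-3.131, -0.259, -0.001]
wrist_force: [0.2, 0.2, 0.8]
width: 0.568
grip_force: 21.3
```

Emit:
drive_tool(
  rows=[
    [0, 0, 0, 0, 0, 0.0007, 0],
    [0, 0, 0, 0, 0, 0, 0],
  ],
)

```text
time: 40.03
tool_pos: [0.5698, 0.2748, 0.0764]
tcp_rot: [-3.13, -0.259, -0.002]
wrist_force: [-0.3, 0.3, 2.4]
width: 0.566
grip_force: 21.4
```

Emit:
drive_tool(
  rows=[
    [0, 0, 0, 0, 0, 0, 0.6],
    [0, 0, 0, 0, 0, 0, 0.66],
    [0, 0, 0, 0, 0, 0, 0.72],
    [0, 0, 0, 0, 0, 0, 0.76],
    [0, 0, 0, 0, 0, 0, 0.78],
    [0, 0, 0, 0, 0, -0.008, 0.78],
    [0, 0, 0, 0, 0, -0.02, 0.78],
    [0, 0, 0, 0, 0, -0.03, 0.78],
  ],
)

```text
time: 40.7
tool_pos: [0.5668, 0.2733, 0.1312]
tcp_rot: [3.129, 0.259, -0.011]
wrist_force: [1.2, -0.1, -0.5]
width: 0.78
grip_force: 0.0
```

Emit:
drive_tool(
  rows=[
    [0, 0, 0, 0, 0, -0.035, 0.9],
    [0, 0, -6.9, 0, 0, -0.035, 1],
    [0, 0, -6.9, 0, 0, -0.02, 1],
    [0, 0, -6.9, 0, 0, 0, 1],
    [0, 0, -6.9, 0, 0, 0, 1],
    [0, 0, -6.9, 0, 0, 0, 1],
    [0, 0, -6.9, 0, 0, 0, 1],
    [0, 0, -6.9, 0, 0, 0, 1],
  ],
)

```text
time: 41.37
tool_pos: [0.5694, 0.2745, 0.2247]
tcp_rot: [2.746, 1.526, 0.001]
wrist_force: [-0.1, -0.4, 0.3]
width: 1.002
grip_force: 0.0
```

Emit:
drive_tool(
  rows=[
    [0, 0, -6.9, 0, 0, 0, 1],
    [0, 0, -6.9, 0, 0, 0, 1],
    [0, 0, -6.9, 0, 0, 0, 1],
    [0, 0, -6.9, 0, 0, 0, 1],
    [0, 0, -6.9, 0, 0, 0, 1],
    [0, 0, -6.9, 0, 0, 0, 1],
    [0, 0, -6.9, 0, 0, 0, 1],
    [0, 0, -6.9, 0, 0, 0, 1],
  ],
)

```text
time: 42.03
tool_pos: [0.5694, 0.2744, 0.2245]
tcp_rot: [1.727, 2.624, 0.0]
wrist_force: [0.3, 0.3, 0.2]
width: 0.999
grip_force: 0.0
```

Emit:
drive_tool(
  rows=[
    [0, 0, -6.9, 0, 0, 0, 1],
    [0, 0, -6.9, 0, 0, 0, 1],
    [0, 0, 0, -0.019, -0.0315, 0, 1],
    [0, 0, 0, -0.019, -0.0315, 0, 1],
    [0, 0, 0, -0.019, -0.0315, 0, 1],
    [0, 0, 0, -0.019, -0.0315, 0, 1],
    [0, 0, 0, -0.019, -0.0315, 0, 1],
    [0, 0, 0, -0.019, -0.0315, 0, 1],
  ],
)

```text
time: 42.7
tool_pos: [0.4853, 0.0687, 0.2245]
tcp_rot: [1.406, 2.808, 0.0]
wrist_force: [-0.2, -0.0, 0.7]
width: 1.004
grip_force: 0.0
```

Emit:
drive_tool(
  rows=[
    [0, 0, 0, -0.019, -0.0315, 0.01, 1],
    [0, 0, 0, -0.019, -0.0315, 0.02, 1],
    [0, 0, 0, -0.019, -0.0315, 0.02, 1],
    [0, 0, 0, -0.019, -0.0315, 0, 1],
    [0, 0, 0, 0, 0, 0, 1],
    [0, 0, 0, 0, 0, 0, 1],
    [0, 0, 0, 0, 0, 0, 1],
  ],
)

```text
time: 43.28
tool_pos: [0.4315, -0.0659, 0.175]
tcp_rot: [1.409, 2.806, 0.002]
wrist_force: [0.4, 1.4, -0.7]
width: 0.999
grip_force: 0.0
```

```bash
python3 look.py w15;python3 f8.py .4334 -.0672 51 72 44 w2 w3 w6 w15; python3 -c "
from h import *
plan(.4334,-.0672,.0095,37)"
```

```text
[ 0.432 -0.065  0.175] tooly ang 36.8 vel 0.021
crate 0.82 [531.9, 0.0, 560.0, 16.1] [549.1   6.5] [0.508 0.192]
ripe_a 0.58 [256.5, 163.2, 308.7, 235.5] [284.  199.9] [ 0.433 -0.066]
secateurs 0.84 [442.5, 179.6, 557.6, 313.4] [504.9 249.1] [0.646 0.027]
secateurs 0.75 [533.6, 0.3, 557.9, 19.6] [549.3   6.2] [0.508 0.192]
4 [ 0.4339 -0.0663 -0.001 ] 37.0 0.91
now [ 0.4314 -0.065   0.1743] psi 36.9 tilt deg 0.02 | az -0.1 tx,ty,tz [-0.0029  0.0002  0.1648]
```

Emit:
drive_tool(
  rows=[
    [0, 0, 0, -0.0025, 0.001, 0.034, 1],
    [0, 0, 0, 0, 0, 0.034, 1],
    [0, 0, 0, 0, 0, 0.034, 1],
    [0, 0, 0, 0, 0, 0.033, 1],
    [0, 0, 0, 0, 0, 0.02, 1],
    [0, 0, 0, 0, 0, 0.01, 1],
    [0, 0, 0, 0, 0, 0, 1],
    [0, 0, 0, 0, 0, 0, 0.7],
  ],
)

```text
time: 44.25
tool_pos: [0.4336, -0.0671, 0.0093]
tcp_rot: [-1.406, -2.809, 0.0]
wrist_force: [0.4, -0.1, 1.3]
width: 0.884
grip_force: 0.0
```

Emit:
drive_tool(
  rows=[
    [0, 0, 0, 0, 0, 0, 0.6],
    [0, 0, 0, 0, 0, 0, 0.4],
    [0, 0, 0, 0, 0, 0, 0.2],
    [0, 0, 0, 0, 0, 0, 0],
    [0, 0, 0, 0, 0, 0, 0],
    [0, 0, 0, 0, 0, 0, 0],
  ],
  force=20,
)

```text
time: 44.75
tool_pos: [0.4352, -0.0677, 0.0111]
tcp_rot: [1.406, 2.805, 0.002]
wrist_force: [-1.1, 0.6, 6.2]
width: 0.571
grip_force: 20.0
```

Emit:
drive_tool(
  rows=[
    [0, 0, 0, 0, 0, -0.005, 0],
    [0, 0, 0, 0, 0, -0.015, 0],
    [0, 0, 0, 0, 0, -0.03, 0],
    [0, 0, -6.9, 0, 0, -0.03, 0],
    [0, 0, -6.95, 0, 0, -0.03, 0],
    [0, 0, -6.95, 0, 0, -0.03, 0],
    [0, 0, -6.95, 0, 0, -0.03, 0],
    [0, 0, -6.95, 0, 0, -0.03, 0],
  ],
)

```text
time: 45.42
tool_pos: [0.4327, -0.0673, 0.2112]
tcp_rot: [0.497, 3.101, -0.0]
wrist_force: [-0.4, 0.6, -1.1]
width: 0.573
grip_force: 21.2
```

Emit:
drive_tool(
  rows=[
    [0, 0, -6.95, 0, 0, -0.01, 0],
    [0, 0, -6.95, 0, 0, 0, 0],
    [0, 0, -6.95, 0, 0, 0, 0],
    [0, 0, -6.95, 0, 0, 0, 0],
    [0, 0, 0, -0.008, 0.028, 0, 0],
    [0, 0, 0, -0.011, 0.037, 0, 0],
    [0, 0, 0, -0.011, 0.037, 0, 0],
    [0, 0, 0, -0.011, 0.037, 0, 0],
  ],
)

```text
time: 46.08
tool_pos: [0.4511, 0.0776, 0.2199]
tcp_rot: [-0.251, 3.13, 0.0]
wrist_force: [1.4, -0.6, -0.8]
width: 0.575
grip_force: 21.2
```

Emit:
drive_tool(
  rows=[
    [0, 0, 0, -0.011, 0.037, 0, 0],
    [0, 0, 0, -0.011, 0.037, 0, 0],
    [0, 0, 0, -0.011, 0.037, 0, 0],
    [0, 0, 0, -0.009, 0.032, 0, 0],
    [0, 0, 0, -0.005, 0.02, 0, 0],
    [0, 0, 0, -0.004, 0.012, 0, 0],
    [0, 0, 0, 0, 0, 0, 0],
    [0, 0, 0, 0, 0, 0, 0],
  ],
)

```text
time: 46.75
tool_pos: [0.4732, 0.2572, 0.2191]
tcp_rot: [0.255, -3.131, 0.001]
wrist_force: [-0.1, -0.3, -0.6]
width: 0.573
grip_force: 21.3
```

```bash
python3 look.py w16; python3 hand.py w16 ripe_a 51 72 44; python3 -c "
from h import *
plan(.4731,.2579,.085,99.45)"
```

```text
[0.473 0.257 0.219] tooly ang 99.3 vel 0.018
crate 0.62 [207.1, 140.3, 363.1, 338.7] [279.6 178.1] [0.463 0.251]
layer_tray 0.71 [229.5, 158.1, 344.3, 265.0] [286.6 193. ] [0.479 0.262]
ripe_a 0.91 [230.2, 210.8, 336.8, 356.8] [283.6 285.4] [0.594 0.277]
secateurs 0.98 [16.3, 278.0, 152.7, 322.5] [ 85.  296.3] [0.649 0.037]
in tool [0.0018 0.0003 0.0116] 89.7 1.22
now [0.4735 0.2563 0.2191] psi 99.2 tilt deg 0.01 | az -0.3 tx,ty,tz [1.000e-04 1.700e-03 1.341e-01]
```

View pics/w16.png

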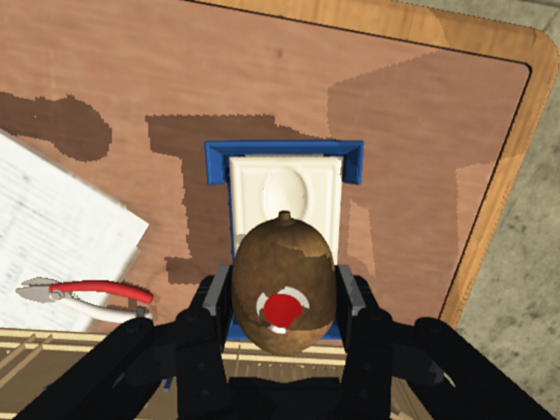

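The w16 view shows the last fruit held straight at (283,285), with the near pocket visible at (285,190). I lower it in.

Emit:
drive_tool(
  rows=[
    [0, 0, -0.2, -0.0015, 0.0015, 0.015, 0],
    [0, 0, 0, 0, 0, 0.03, 0],
    [0, 0, 0, 0, 0, 0.03, 0],
    [0, 0, 0, 0, 0, 0.03, 0],
    [0, 0, 0, 0, 0, 0.018, 0],
    [0, 0, 0, 0, 0, 0.009, 0],
    [0, 0, 0, 0, 0, 0.004, 0],
    [0, 0, 0, 0, 0, 0, 0],
  ],
)

```text
time: 47.72
tool_pos: [0.4746, 0.2587, 0.0827]
tcp_rot: [0.258, -3.13, 0.001]
wrist_force: [0.6, 0.8, -0.8]
width: 0.57
grip_force: 21.3
```

Emit:
drive_tool(
  rows=[
    [0, 0, 0, 0, 0, 0.001, 0],
    [0, 0, 0, 0, 0, 0.001, 0],
    [0, 0, 0, 0, 0, 0, 0],
  ],
)

```text
time: 47.97
tool_pos: [0.4758, 0.2596, 0.0825]
tcp_rot: [-0.259, 3.128, 0.002]
wrist_force: [0.5, -0.2, -1.6]
width: 0.571
grip_force: 21.3
```

Emit:
drive_tool(
  rows=[
    [0, 0, 0, 0, 0, 0.001, 0],
    [0, 0, 0, 0, 0, 0, 0],
    [0, 0, 0, 0, 0, 0, 0],
  ],
)

```text
time: 48.22
tool_pos: [0.4748, 0.2592, 0.0804]
tcp_rot: [-0.259, 3.13, 0.0]
wrist_force: [-0.7, 0.3, -0.9]
width: 0.57
grip_force: 21.3
```

Emit:
drive_tool(
  rows=[
    [0, 0, 0, 0, 0, 0.001, 0],
    [0, 0, 0, 0, 0, 0.001, 0],
    [0, 0, 0, 0, 0, 0, 0],
  ],
)

```text
time: 48.47
tool_pos: [0.4745, 0.259, 0.0777]
tcp_rot: [0.259, -3.13, 0.0]
wrist_force: [0.2, 0.8, -1.2]
width: 0.572
grip_force: 21.3
```

Emit:
drive_tool(
  rows=[
    [0, 0, 0, 0, 0, 0.0008, 0],
    [0, 0, 0, 0, 0, 0, 0],
  ],
)

```text
time: 48.63
tool_pos: [0.4747, 0.2591, 0.0773]
tcp_rot: [0.259, -3.131, -0.0]
wrist_force: [-0.4, 0.3, 0.6]
width: 0.572
grip_force: 21.4
```

Emit:
drive_tool(
  rows=[
    [0, 0, 0, 0, 0, 0.0007, 0],
    [0, 0, 0, 0, 0, 0, 0],
  ],
)

```text
time: 48.8
tool_pos: [0.4748, 0.2592, 0.0771]
tcp_rot: [-0.259, 3.131, 0.0]
wrist_force: [-1.8, -0.9, 4.5]
width: 0.572
grip_force: 21.6
```

Contact is gentle, so I release, retreat and check.

Emit:
drive_tool(
  rows=[
    [0, 0, 0, 0, 0, 0, 0.6],
    [0, 0, 0, 0, 0, 0, 0.66],
    [0, 0, 0, 0, 0, 0, 0.72],
    [0, 0, 0, 0, 0, 0, 0.76],
    [0, 0, 0, 0, 0, 0, 0.78],
    [0, 0, 0, 0, 0, -0.008, 0.78],
    [0, 0, 0, 0, 0, -0.02, 0.78],
    [0, 0, 0, 0, 0, -0.03, 0.78],
  ],
)

```text
time: 49.47
tool_pos: [0.4722, 0.2579, 0.1324]
tcp_rot: [0.259, -3.125, 0.004]
wrist_force: [0.5, 0.4, 0.2]
width: 0.78
grip_force: 0.0
```

Emit:
drive_tool(
  rows=[
    [0, 0, 0, 0, 0, -0.035, 0.9],
    [0, 0, 0, 0, 0, -0.04, 1],
    [0, 0, 0, 0, 0, -0.04, 1],
    [0, 0, 0, 0, -0.01, -0.03, 1],
    [0, 0, 0, 0, 0, 0, 1],
    [0, 0, 0, 0, 0, 0, 1],
  ],
)

```text
time: 49.97
tool_pos: [0.4779, 0.2497, 0.2833]
tcp_rot: [-0.258, 3.125, 0.004]
wrist_force: [0.3, -0.1, -1.4]
width: 1.001
grip_force: 0.0
```

```bash
python3 look.py w17; python3 -c "
from h import *
p=shoot('side'); c=p['color'][90:240,200:400]; cv2.imwrite('pics/s17.png',cv2.resize(c,(800,600),interpolation=cv2.INTER_CUBIC)[:,:,::-1])"
```

```text
[0.477 0.249 0.281] tooly ang 99.4 vel 0.049
crate 0.95 [225.5, 129.4, 357.9, 302.5] [286.2 213.1] [0.529 0.263]
layer_tray 0.88 [244.2, 146.8, 341.5, 284.1] [291.1 209.4] [0.522 0.268]
ripe_a 0.86 [269.0, 152.7, 316.9, 215.6] [292.4 184. ] [0.488 0.264]
ripe_a 0.7 [271.6, 234.6, 315.8, 291.3] [292.7 262.8] [0.601 0.284]
secateurs 0.8 [55.5, 251.7, 172.9, 294.1] [114.  268.7] [0.651 0.034]
```

View pics/w17.png

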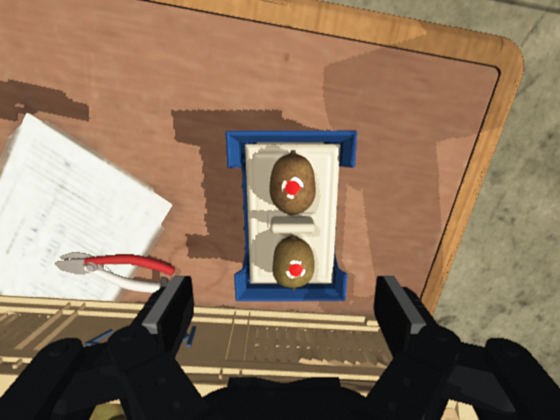

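The w17 view shows both ripe fruit in the tray pockets at (292,184) and (293,263), lengthwise with stickers up. The tray is square in the crate, the secateurs have not moved, and the gripper is clear, so I hand it in.

```bash
python3 -c "
from workcell import workorder
print(workorder.finish_job())"
```

```text
the job is handed in; nothing more can be done
None
```

The crate is packed and handed in at about 50 s: both firm fruit are in the floor pockets, the layer tray is seated square on the posts, and both ripe fruit are in its pockets with stickers up; the secateurs, marker and stamp were not touched.

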